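Close a slicer's portion stop to the gauge mark

ROBOT

A 7-joint arm with a two-finger parallel gripper is mounted at the origin on the work surface. World frame = base frame: x ahead of the robot, y to its left, z up, the work surface at z = 0. Lengths are in m, angles in rad, forces in N, time in s.
With the tool pointing down it reaches from about 0.4 to 0.925 m from the base axis. Payload 5.6 kg.
Tool frame: the origin (TCP) lies on the centre line of the jaws, within the pads' length; the fingertips stand 22 mm ahead of it and the grasp point (between the pads) lies 3 mm ahead of it; y points along the fingers, x is the direction in which the jaws open and shut, and the axes are right-handed (so a half turn about y gives the same grasp; the last joint's range is limited). The gripper opens to 85 mm and grips with 20 to 120 N. Pads are 22 mm wide; open, the fingers measure 114 mm over their backs; the gripper's body (76 mm by 85 mm) begins 54 mm behind the grasp point. The pads swing forward as they close: fully open they stand 13 mm farther back than shut.
Start: joints at [1.178, 0.468, -0.012, 1.603, 0.006, 1.071, -0.056], TCP at [0.223, -0.611, 0.22] pointing down, gripper open.
Joint ranges: [-2.53, 2.53], [-0.31, 2.02], [-1.57, 1.55], [0.28, 2.44], [-1.29, 4.43], [0.15, 1.84], [-2.92, 2.92]. Speed limits (rad/s): [2.57, 2.57, 3.14, 3.14, 3.14, 3.14, 3.14].

INTERFACE

Orientations are given as a rotation vector (axis times angle).
In Python, from rig import readout, imaging, workorder gives the robot as it stands. The module is installed in compiled form; this text tells all that it offers.
- The arm moves only by the tool carry_out, never from a script. Its arguments are lists of equal length, an entry for each row: "jaw": the closure, from 0 (fully open) to 1 (shut); "slide": the shift along the tool's x, y, z in m, a list of three; "spin": the turn about the tool's y in degrees. In form: {"jaw": [jaw, ...], "slide": [[x, y, z], ...], "spin": [spin, ...]}. A call has 1 to 12 rows; each row shifts and turns the commanded pose from where the row before left it, along the tool's axes as they then stand; what a row does not reach is not made up. A row lasts 1/8 s, in which the tool goes at most 62.5 mm and 10.7 degrees, less where a joint would pass 70% of its speed; a pose out of reach is approached as far as the arm can. A call is refused whole if a number of a shift passes 0.0625 or a number of a turn 10.7, either way. A call with a gripper value outside its range is refused whole. The fingers move at their own pace and stop on an object; "newtons" is the grip in N (left out, the last holds). Time passes only in rows, so rows that do not move let the fingers close. It gives the time, the measured TCP pose, the force and the opening at its end, in the units of the state.
- readout.state(): the state, without advancing time (a new reading comes with each control period).
- imaging.get_image(name): name is "side" or "top"; returns a dict with "color" (400x640x3 uint8, red, green, blue), "fov_y" (degrees; the focal length in pixels is half the picture's height over the tangent of half this angle, whatever the lens; pixels are square), "cx", "cy" (the principal point, pixels), "k1" (the pictures are not rectified: a ray, as slopes to the right and down, at radius r is drawn at 1 + k1 r^2 times it, then the intrinsics apply), "xyz" and "rotation" of the camera in the world. Camera axes: x right, y up, looking along -z (the intrinsics and any distortion apply to the point x, -y, -z); pixel columns grow to the right and rows downward; lengths in m; the calibration is good to about 2 mm. A picture is of the moment at which its call begins. There is no depth.
- workorder.job_done(): hands the job in, once; it reports no verdict.
The state is a dict: "time": time; "joints": joint angles; "dq": joint speeds; "effort": joint torques, N m; "tool_pos": TCP position; "ee_rot": TCP orientation; "wrist_force": force on the tool from outside, world axes, zero at the start; "wrist_torque": the same for the moment, N m; "gripper_width": finger opening in m.
Only numpy, scipy, OpenCV 4.12 (cv2) and the standard library are available. Lean on these libraries where they do the work, as an engineer would, in place of code of your own. Each camera call takes 0.05 s, during which the arm holds its last target.

TASK

Set the portion length on the bench slicer: with a fingertip on top of the ribbed thumbwheel, roll it until the gap has closed so far that the yellow fence's black pointer points at the middle of the red gauge mark. Then push the blue-balled lock lever all the way over, away from you. Move the fence only through the wheel, never by touching it; nothing is to be grasped or lifted, so leave the crockery, bottle and brush where they stand.

Things in the scene. Friction and masses are not known exactly. Their poses are not given: they have to be found in the camera images.
- slicer: Bench slicer, fixed: aluminium base 280 (x) by 400 (y) by 30 mm high, origin under its centre on the table, x away from the robot, yaw up to 0.3 rad. In its frame: wheel at (-85, 30) mm, lock lever at (-75, -130), white gauge ledge at x -45 to -5, 60 mm above the table; yellow fence and white blade frame at x 0 to 120, up to 100 mm above the table
- wheel_axle (a point): Centre of the thumbwheel, 68 mm above the table; axes as the slicer's, not turning. Black wheel with 24 grey ribs, 82 mm in diameter over the ribs, 34 mm wide, axle level along the slicer's x. Crown 109 mm above the table; grey cheeks on both sides (90 mm long, 20 to 28 mm from its middle) reach only 80 mm, so its top is open from above
- thumbwheel (a joint): Wheel angle in rad, 0 to 4.7; grows as the wheel's top is rolled towards the slicer's +y (left, seen from the robot), which closes the gap. Rolls both ways, stays where left, resists with 0.06 N m (1.5 N at the rim). A fingertip pressed on the crown with 5 to 10 N and drawn along y carries it without slip
- fence (a joint): Travel of the yellow fence towards the slicer's +y (towards the white blade frame) in m, geared to the wheel: 0.016 m per rad of wheel. The gap between the fence and the blade frame is 0.090 m minus this
- pointer_tip (a point): Tip of the black pointer (5 mm wide, 3 mm at the tip) that the fence carries over the white scale, 64 mm above the table; axes as the slicer's. It stands level in y with the fence's closing face
- mark (a point): Centre of the red gauge mark, an 8 mm wide red bar on the white scale, 63 mm above the table, beside the pointer's path on the wheel's side; axes as the slicer's. Its place differs from run to run, 22 to 50 mm to the slicer's +y of the pointer at the start; it does not move in a run
- lock_lever (a joint): Lock lever angle in rad: 0 leaning towards the robot (unlocked), 1.0 fully over, leaning away (locked); starts at 0 to 0.12. Stays where left; resists with 0.06 N m (about 1 N at the ball)
- lock_lever_tip (a point): Centre of the lever's blue ball, 26 mm in diameter, 80 mm from the pivot on a 10 mm rod. Pivot 52 mm above the table at (-75, -130) mm on the slicer, axis along the slicer's y: the ball swings from x -113 to -37 mm on the slicer, 122 mm above the table at both ends, 132 mm midway. Housing 70 by 50 mm, up to 55 mm above the table, boss to 65 mm
- tumbler: Green glass tumbler, 64 mm wide, 90 mm high, on the slicer's base to the +y of the blade frame; origin under its centre; to be left alone
- portion_cup: Orange cup, 70 mm wide, 50 mm high, on the slicer's base to the +y of the wheel; origin under its centre; to be left alone
- mug: White mug, 80 mm wide, 90 mm high; origin under its centre; to be left alone
- spray_bottle: White bottle with green cap, 66 mm wide, 190 mm high; origin under its centre; to be left alone
- steel_pot: Steel cup, 100 mm wide, 80 mm high; origin under its centre; to be left alone
- bowl: Blue bowl, 140 mm wide, 60 mm high; origin under its centre; to be left alone
- brush: Flat brush with an orange-brown handle, 200 mm long, lying on the table; origin under its middle; to be left alone

How it is judged:
On the way, in this order (a step that is already met when the one before it is completed fails the run):
1. the pointer is brought to the red mark (within 4 mm) and rests there with the lever still unlocked (y of pointer_tip in the frame of mark between -0.004 and 0.004 m and value of joint lock_lever below 0.4 rad and velocity of joint fence between -0.002 and 0.002 m/s), for 0.3 s.
2. the lock lever is pushed over (value of joint lock_lever above 0.85 rad), for 0.2 s.
At the end, for the whole second after the job is handed in: The pointer is within 4 mm of the middle of the 8 mm wide red mark along the scale, the fence is at rest, and the lock lever is over (at least 0.85 of its 1.0 rad) (y of pointer_tip in the frame of mark between -0.004 and 0.004 m and value of joint lock_lever above 0.85 rad and velocity of joint fence between -0.002 and 0.002 m/s); the robot touches nothing.
It fails at once if the wheel or the lever is worked with anything but the fingers (contact force between the arm and thumbwheel above 2 N or contact force between the arm and lock_lever above 2 N).
It fails at once if the fence is touched by the robot (contact force between any of the fingers, the arm and fence above 1 N).
It fails at once if crockery or a tool is moved more than 25 mm or lifted (distance of any of tumbler, portion_cup, mug, spray_bottle, steel_pot, bowl, brush from where it was at the start of the episode above 0.025 m).
It also fails if it takes over 61 s, if anything falls off the work surface, if the arm or the gripper's body presses on something with over 40 N, if the wrist force passes 120 N, or if a joint passes its speed limit or range.

## Working session

There is one attempt and no reset: what is moved stays moved. The work goes in short steps, Python scripts to look and compute and a tool call to move; the robot and the scene stay as the last step left them, time stands still between calls to the robot, and variables do not carry over. Pictures are saved under pics/ and viewed, and the job is handed in when it is done.

Besides the shell and the picture viewer there is one more tool, called by a JSON object that holds its "name" and its "arguments". carry_out: Moves the arm, as the interface text tells. Its arguments: {"type":"object","properties":{"jaw":{"type":"array","items":{"type":"number"}},"slide":{"type":"array","items":{"type":"array","items":{"type":"number"}}},"spin":{"type":"array","items":{"type":"number"}},"newtons":{"type":"number"}},"required":["jaw","slide","spin"]}

```bash
mkdir -p pics; cat > h.py <<'E'
import numpy as np, cv2
from scipy.spatial.transform import Rotation as R
from rig import readout, imaging, workorder
def rot(c):
    r=np.array(c["rotation"],float)
    return r if r.shape==(3,3) else (R.from_rotvec(r).as_matrix() if r.size==3 else R.from_quat(r).as_matrix())
def K(c):
    f=200/np.tan(np.radians(c["fov_y"])/2)
    return np.array([[f,0,c["cx"]],[0,f,c["cy"]],[0,0,1]]),np.array([c["k1"],0,0,0,0.])
def ray(c,px):
    k,d=K(c); p=cv2.undistortPoints(np.array(px,float).reshape(-1,1,2),k,d).reshape(-1,2)
    v=np.c_[p[:,0],-p[:,1],-np.ones(len(p))]@rot(c).T
    return np.array(c["xyz"]),v
def plane(c,px,z):
    o,v=ray(c,px); return o+v*((z-o[2])/v[:,2])[:,None]
def proj(c,P):
    k,d=K(c); q=(np.atleast_2d(P)-np.array(c["xyz"]))@rot(c)
    q=q*[1,-1,-1]
    return cv2.projectPoints(q.reshape(-1,1,3),np.zeros(3),np.zeros(3),k,d)[0].reshape(-1,2)
def save(n,im): cv2.imwrite("pics/"+n+".png",im[:,:,::-1])
E
python3 - <<'E'
from h import *
for n in("side","top"):
    c=imaging.get_image(n); save(n+"0",c["color"]); print(n,{k:v for k,v in c.items() if k!="color"})
    import pickle; pickle.dump(c,open(n+"0.pkl","wb"))
print(readout.state())
E
```

```text
side {'fov_y': 42.137448105681734, 'cx': 325.22355054337777, 'cy': 198.13929928535296, 'k1': -0.16484695408385, 'xyz': array([-0.33705867,  0.78575049,  1.06702357]), 'rotation': array([ 0.4127087 , -0.99697382, -2.15098293])}
top {'fov_y': 54.35909014599234, 'cx': 328.8633225069592, 'cy': 198.15848842943166, 'k1': -0.05115866457730455, 'xyz': array([ 0.26332901, -0.00347046,  1.26833185]), 'rotation': array([ 0.12033956, -0.15069553, -1.58025658])}
{'time': 0.1, 'joints': array([ 1.17800667,  0.46828639, -0.01160276,  1.60351207,  0.00601274,
        1.07144061, -0.0562999 ]), 'dq': array([-0.00019016,  0.00011649, -0.00115852, -0.00186334,  0.00077886,
        0.00065686,  0.00031634]), 'effort': array([ 6.68338907e-04, -5.33520234e+01,  2.13605398e-02, -2.51967448e+01,
        1.14409355e-02,  4.31115506e-03, -1.16998123e-05]), 'tool_pos': array([ 0.22251017, -0.61017462,  0.21964344]), 'ee_rot': array([-1.35375933,  0.94886271, -0.94656496]), 'wrist_force': array([-0.67645413, -0.25852832, -0.10144949]), 'wrist_torque': array([ 0.0265224 , -0.02523268, -0.03303118]), 'gripper_width': 0.08566396996366431}
```

View pics/side0.png

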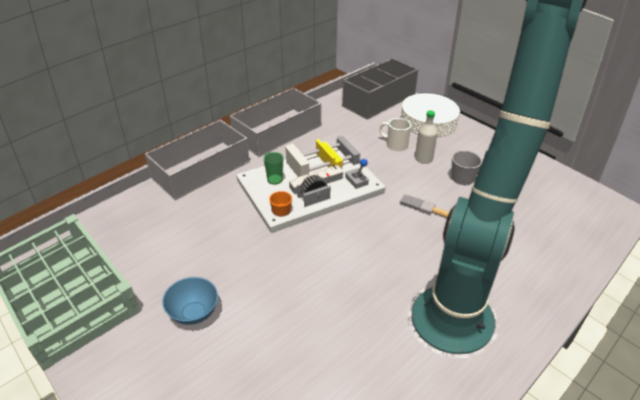

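View pics/top0.png

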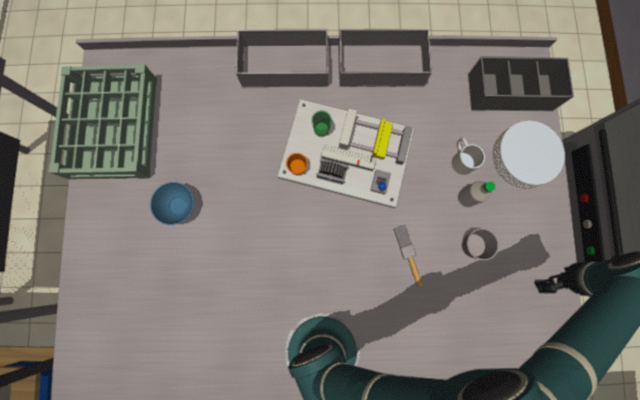

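The side view shows the slicer around (310,180). In the top view its base corners are near (302,99), (413,127), (397,207) and (278,179), with the wheel near (333,170), the red mark near (359,162), the yellow fence at (383,138) and the blue ball at (382,186). I'll zoom in next.

```bash
python3 - <<'E'
from h import *; import pickle
c=pickle.load(open("top0.pkl","rb")); s=pickle.load(open("side0.pkl","rb"))
save("topz",cv2.resize(c["color"][90:215,265:425],None,fx=4.8,fy=4.8,interpolation=cv2.INTER_CUBIC))
save("sidez",cv2.resize(s["color"][125:235,230:390],None,fx=5,fy=5,interpolation=cv2.INTER_CUBIC))
print(R.from_rotvec(readout.state()["ee_rot"]).as_matrix().round(3))
def comp(cc,m,mn=3):
    n,l,st,ce=cv2.connectedComponentsWithStats(m.astype(np.uint8))
    for i in range(1,n):
        if st[i,4]>=mn: print(cc,st[i],ce[i].round(2))
for nm,cc in(("top",c),("side",s)):
    h=cv2.cvtColor(cc["color"],cv2.COLOR_RGB2HSV); H,S,V=h[...,0].astype(int),h[...,1],h[...,2]
    box=np.zeros(H.shape,bool); 
    if nm=="top": box[90:215,265:425]=1
    else: box[125:235,230:390]=1
    print("red");comp(nm,box&((H<6)|(H>172))&(S>90)&(V>80))
    print("blue");comp(nm,box&(H>100)&(H<130)&(S>120))
    print("yel");comp(nm,box&(H>22)&(H<35)&(S>130),10)
E
```

```text
[[ 0.343 -0.001  0.939]
 [-0.939  0.001  0.343]
 [-0.002 -1.    -0.   ]]
red
top [357 160   3   6  14] [357.86 162.36]
blue
top [379 182   7   8  45] [381.73 185.69]
yel
top [373 118  20  40 452] [382.18 138.83]
red
side [326 173   4   4   9] [327.33 174.33]
blue
side [360 159   7   7  33] [363.06 162.06]
yel
side [316 140  27  26 355] [328.04 153.54]
```

View pics/topz.png

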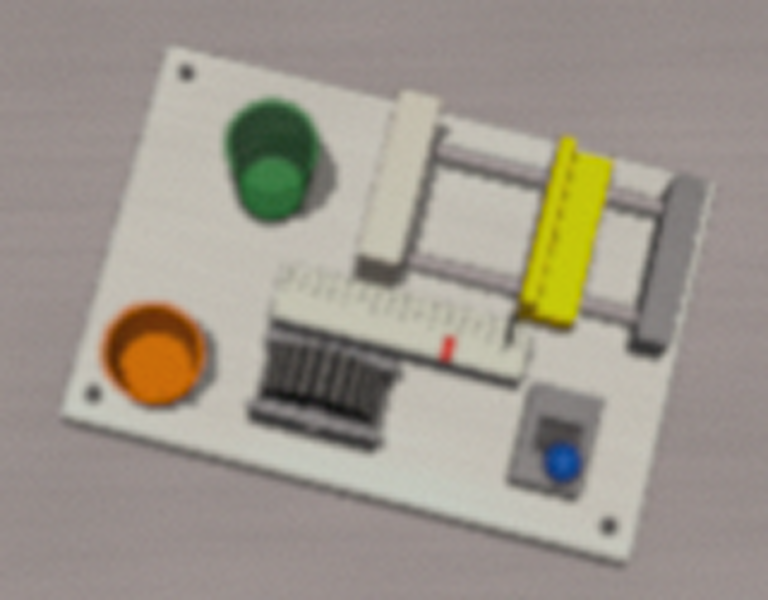

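View pics/sidez.png

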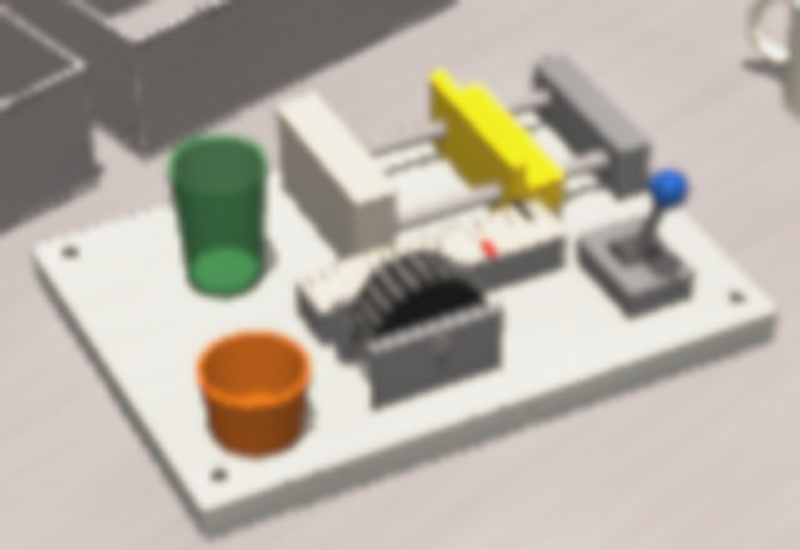

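The top crop shows the wheel at (320,390), the red bar at (448,349), and the black pointer running from the fence to about (508,343). The ball is at (563,461) and the plate corners are crisp. Next I'll compute the frame.

```bash
cat >> h.py <<'E'
from scipy.optimize import minimize
def frame(c):
    im=c["color"].astype(np.uint8); h=cv2.cvtColor(im,cv2.COLOR_RGB2HSV)
    return h
E
python3 - <<'E'
from h import *; import pickle
c=pickle.load(open("top0.pkl","rb")); s=pickle.load(open("side0.pkl","rb"))
f=lambda p,z: plane(c,(np.array(p,float)+.5)/4.8-.5+[265,90],z)
q=f([(168,47),(712,182),(625,560),(65,415)],.03)
print(q.round(4)); print("sides",[np.linalg.norm(q[i]-q[(i+1)%4]).round(4) for i in range(4)])
ctr=q.mean(0)[:2]
# local corners: far-left(+x,+y), far-right, near-right, near-left
L=np.array([[.14,.2],[.14,-.2],[-.14,-.2],[-.14,.2]])
A=q[:,:2]-ctr; th=np.arctan2((L[:,0]*A[:,1]-L[:,1]*A[:,0]).sum(),(L*A).sum())
print("ctr",ctr,"yaw",th)
Rm=np.array([[np.cos(th),-np.sin(th)],[np.sin(th),np.cos(th)]])
loc=lambda w:(w[:,:2]-ctr)@Rm
print("resid",(loc(q)-L).round(4).tolist())
print("mark",loc(plane(c,[(357.86,162.36)],.063)),"ptr tip",loc(f([(508,342)],.064)))
print("ball",loc(plane(c,[(381.73,185.69)],.122)))
print("ball side",loc(plane(s,[(363.06,162.06)],.122)),"mark side",loc(plane(s,[(327.33,174.33)],.063)))
g=lambda p,z: plane(s,(np.array(p,float)+.5)/5-.5+[230,125],z)
print("ptr side",loc(g([(525,210),(533,220),(519,203)],.064)),"mark z",loc(g([(488,248)],.063)))
qs=g([(35,250),(775,310),(205,515)],.03); print("side corners",loc(qs))
np.savez("fr.npz",ctr=ctr,th=th)
for n,p in dict(wheel=(-.085,.03),lev=(-.075,-.13)).items(): print(n,Rm@p+ctr)
# enlarge ptr region
save("ptr_t",cv2.resize(c["color"][148:178,345:385],None,fx=18,fy=18,interpolation=cv2.INTER_CUBIC))
save("ptr_s",cv2.resize(s["color"][160:185,310:350],None,fx=18,fy=18,interpolation=cv2.INTER_CUBIC))
E
```

```text
[[ 0.8191  0.0647  0.03  ]
 [ 0.7161 -0.3154  0.03  ]
 [ 0.4494 -0.2418  0.03  ]
 [ 0.5537  0.1349  0.03  ]]
sides [np.float64(0.3938), np.float64(0.2767), np.float64(0.3908), np.float64(0.2746)]
ctr [ 0.63458198 -0.08937139] yaw -0.26613655930365676
resid [[-0.0025, -0.0028], [-0.0019, 0.0034], [0.0014, 0.0043], [0.0029, -0.0049]]
mark [[-0.03609405 -0.04466884]] ptr tip [[-0.02129828 -0.08251801]]
ball [[-0.10522989 -0.13007199]]
ball side [[-0.10486953 -0.12972684]] mark side [[-0.041738   -0.04055932]]
ptr side [[-0.01827113 -0.07987387]
 [-0.02986587 -0.079234  ]
 [-0.00996779 -0.08009789]] mark z [[-0.04096377 -0.04051546]]
side corners [[ 0.13146826  0.20076593]
 [-0.14424532 -0.1919539 ]
 [-0.14800794  0.20324666]]
wheel [ 0.56046465 -0.03807205]
lev [ 0.52803164 -0.19506918]
```

View pics/ptr_t.png

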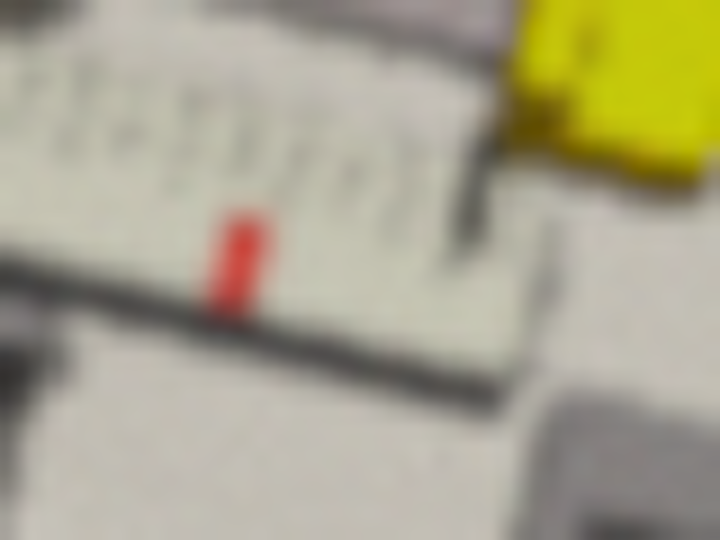

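View pics/ptr_s.png

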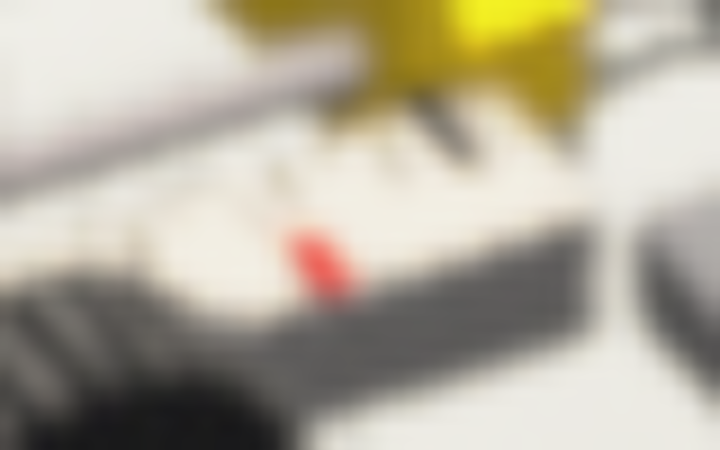

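{"name": "carry_out", "arguments": {"jaw": [1, 1, 1, 1, 1, 1], "slide": [[0, -0.02, 0], [0, -0.02, 0], [0, -0.02, 0], [0, -0.02, 0], [0, 0, 0], [0, 0, 0]], "spin": [9, 9, 9, 8.3, 0, 0], "newtons": 40}}

```text
time: 0.85
tool_pos: [0.2226, -0.6101, 0.2993]
ee_rot: [-1.072, 1.402, -1.399]
wrist_force: [0.2, 0.1, 0.2]
gripper_width: 0.0001
```

```bash
cat >> h.py <<'E'
def st():
    s=readout.state(); d=np.load("fr.npz"); th=float(d["th"]); ctr=d["ctr"]
    Rm=np.array([[np.cos(th),-np.sin(th)],[np.sin(th),np.cos(th)]])
    M=R.from_rotvec(s["ee_rot"]).as_matrix()
    f=np.array(s["wrist_force"]); 
    print("t %.2f"%s["time"],"slicer xy",((np.array(s["tool_pos"])[:2]-ctr)@Rm).round(4),"z %.4f"%s["tool_pos"][2],"tip z %.4f"%(s["tool_pos"][2]-.022),"toolz yaw-err deg %.2f"%np.degrees(np.arctan2(M[1,2],M[0,2])-th),"tilt",M[2].round(3),"F sl",(f[:2]@Rm).round(1),round(f[2],1),"w %.3f"%s["gripper_width"])
E
python3 -c "from h import *;st()"
```

```text
t 0.85 slicer xy [-0.2605 -0.6107] z 0.2993 tip z 0.2773 toolz yaw-err deg 0.13 tilt [-0.001 -1.    -0.001] F sl [0.2 0.1] 0.2 w 0.000
```

{"name": "carry_out", "arguments": {"jaw": [1, 1, 1, 1, 1, 1, 1, 1, 1, 1, 1, 1], "slide": [[-0.052, 0, 0.0146], [-0.052, 0, 0.0146], [-0.052, 0, 0.0146], [-0.052, 0, 0.0146], [-0.052, 0, 0.0146], [-0.052, 0, 0.0146], [-0.052, 0, 0.0146], [-0.052, 0, 0.0146], [-0.052, 0, 0.0146], [-0.052, 0, 0.0146], [-0.052, 0, 0.0146], [-0.05, 0, 0.0144]], "spin": [0, 0, 0, 0, 0, 0, 0, 0, 0, 0, 0, 0]}}

```text
time: 2.35
tool_pos: [0.5554, -0.055, 0.2993]
ee_rot: [-1.074, 1.403, -1.4]
wrist_force: [0.8, -0.7, 0.5]
gripper_width: 0.0002
```

{"name": "carry_out", "arguments": {"jaw": [1, 1, 1, 1, 1], "slide": [[0, 0, 0], [0, 0.05, 0], [0, 0.05, 0], [0, 0.05, 0], [0, 0, 0]], "spin": [0, 0, 0, 0, 0]}}

```text
time: 2.98
tool_pos: [0.5513, -0.0576, 0.1464]
ee_rot: [-1.079, 1.41, -1.399]
wrist_force: [0.5, -0.5, 0.6]
gripper_width: 0.0
```

```bash
python3 - <<'E'
from h import *
st()
c=imaging.get_image("top");s=imaging.get_image("side")
a=cv2.resize(c["color"][90:215,265:425],None,fx=3.2,fy=3.2,interpolation=cv2.INTER_CUBIC)
b=cv2.resize(s["color"][95:220,240:400],None,fx=5,fy=5,interpolation=cv2.INTER_CUBIC)
save("a1",a);save("b1",b)
E
```

```text
t 2.98 slicer xy [-0.0887  0.0087] z 0.1464 tip z 0.1244 toolz yaw-err deg -0.02 tilt [ 0.002 -1.    -0.01 ] F sl [ 0.6 -0.4] 0.6 w 0.000
```

View pics/b1.png

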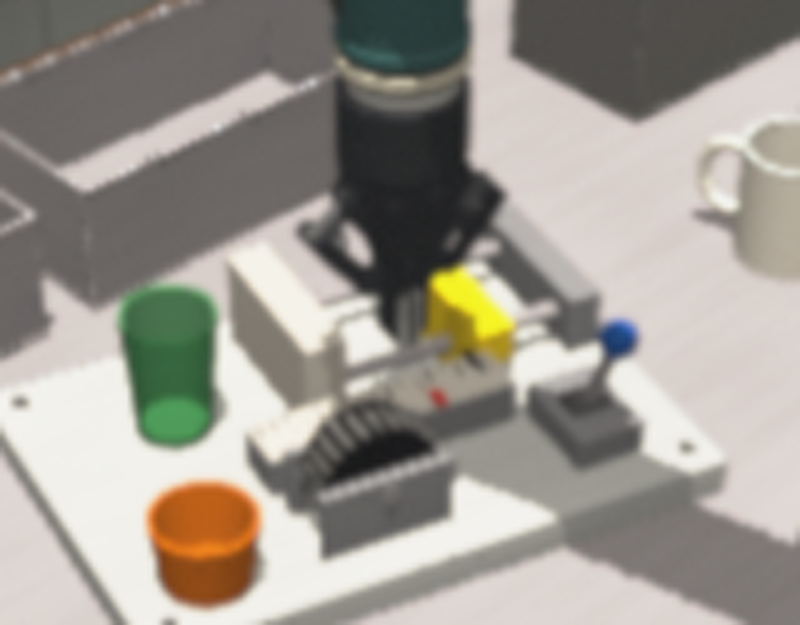

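View pics/a1.png

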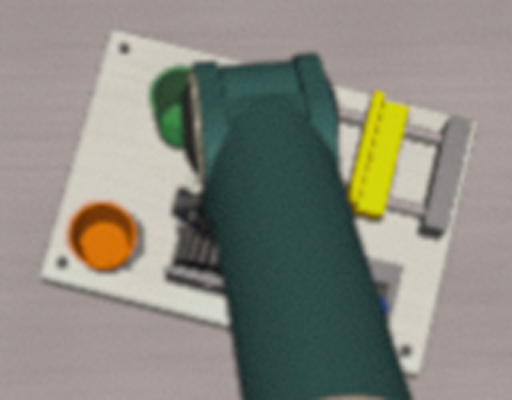

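```bash
python3 - <<'E'
from h import *; import pickle
s=pickle.load(open("side0.pkl","rb"));c=pickle.load(open("top0.pkl","rb"))
p=readout.state()["tool_pos"]
for z in (0,.022): 
  q=np.array(p)-[0,0,z]; print(proj(s,q),(proj(s,q)-[240,95])*5, proj(c,q))
d=np.load("fr.npz");th=float(d["th"]);Rm=np.array([[np.cos(th),-np.sin(th)],[np.sin(th),np.cos(th)]])
W=lambda x,y,z: np.r_[Rm@[x,y]+d["ctr"],z]
for n,P in dict(crown=W(-.085,.03,.109),crownfar=W(-.068,.03,.109),crownnear=W(-.102,.03,.109),fenceL=W(0,-.08,.1)).items(): print(n,(proj(s,P)-[240,95])*5,proj(c,P), (proj(c,P)-[265,90])*4.8)
print(plane(s,[[240+405/5,95+340/5]],.124))
E
```

```text
[[319.61564625 163.57094746]] [[398.07823125 342.85473729]] [[338.74116068 165.42202604]]
[[319.58594631 169.50776265]] [[397.92973153 372.53881323]] [[338.42759916 167.27765393]]
crown [[368.57765876 408.99783316]] [[331.84747366 167.40455703]] [[320.86787358 371.54187376]]
crownfar [[355.53989185 393.50953083]] [[333.21246756 162.20770688]] [[327.41984431 346.59699304]]
crownnear [[381.81157371 424.71994031]] [[330.47546716 172.62848763]] [[314.28224238 396.61674062]]
fenceL [[460.42422929 297.4798803 ]] [[372.63010421 151.20692161]] [[516.62450019 293.79322374]]
[[ 0.58118783 -0.08735956  0.124     ]]
```

```bash
python3 - <<'E'
from h import *
s=imaging.get_image("side")
save("b2",cv2.resize(s["color"][145:190,295:345],None,fx=14,fy=13,interpolation=cv2.INTER_CUBIC))
E
```

```text
(no output)
```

View pics/b2.png

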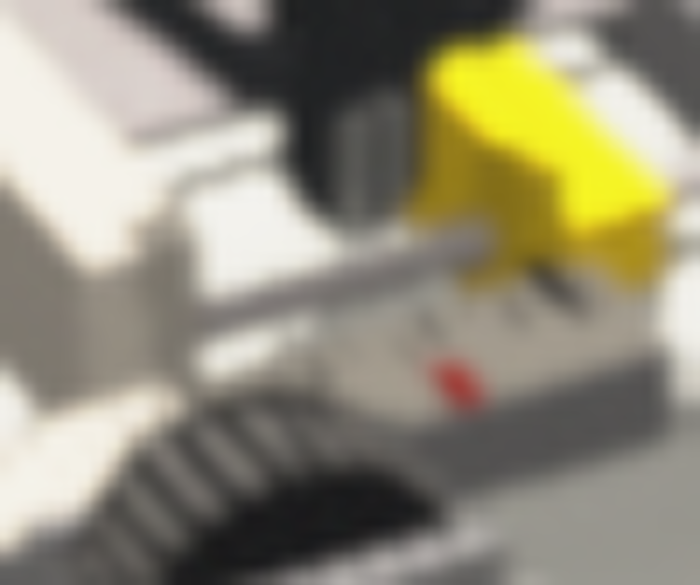

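```bash
python3 - <<'E'
from h import *; import pickle
s=pickle.load(open("side0.pkl","rb"));c=pickle.load(open("top0.pkl","rb"))
print("start tip/tcp top",proj(c,[[.2225,-.610,.198],[.2225,-.61,.22],[.2225,-.61,.35]]))
p=np.array(readout.state()["tool_pos"])
P=[p+[0,0,z] for z in(0,.1,.2,.3)]
print(proj(s,P),proj(c,P)); print(proj(s,[[0,0,0]]),proj(c,[[0,0,0]]))
c1=imaging.get_image("top");s1=imaging.get_image("side"); save("full_t1",c1["color"]);save("full_s1",s1["color"]);print(s1["xyz"],c1["xyz"],s1["rotation"],c1["rotation"])
save("t0z",cv2.resize(c["color"][230:330,500:640],None,fx=5,fy=5))
E
```

```text
start tip/tcp top [[541.02565278 276.32005075]
 [545.44675323 276.50531621]
 [575.59275411 277.73844255]]
[[319.37793244 163.14986221]
 [319.5133292  134.75677857]
 [319.66717903 103.94417881]
 [319.84251407  70.5204881 ]] [[338.71760575 165.02504298]
 [340.30384263 155.586755  ]
 [342.21558383 144.20956976]
 [344.56374502 130.23198123]]
[[452.73291238 317.27191161]] [[321.71587259 351.20935701]]
[-0.33705867  0.78575049  1.06702357] [ 0.26332901 -0.00347046  1.26833185] [ 0.4127087  -0.99697382 -2.15098293] [ 0.12033956 -0.15069553 -1.58025658]
```

View pics/full_s1.png

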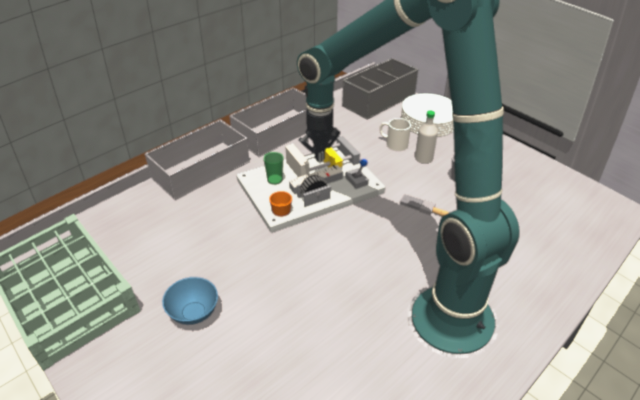

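View pics/full_t1.png

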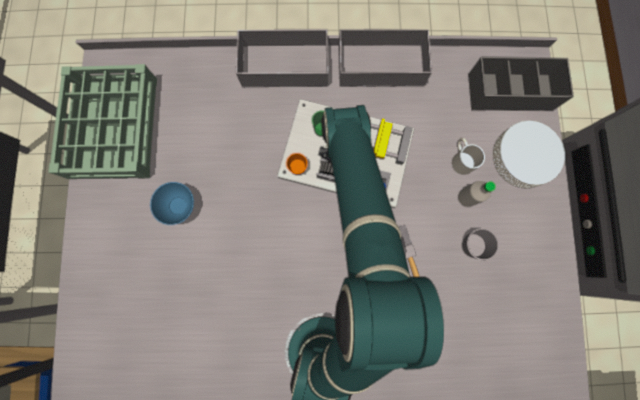

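View pics/t0z.png

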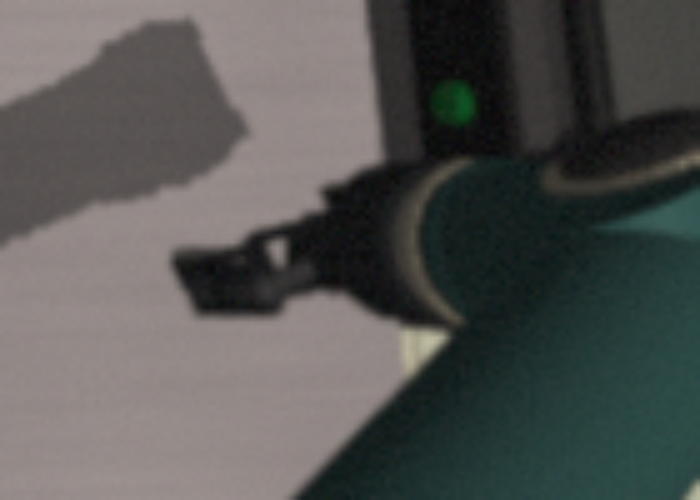

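{"name": "carry_out", "arguments": {"jaw": [1, 1, 1], "slide": [[-0.009, 0, 0.004], [0, 0.012, 0], [0, 0, 0]], "spin": [0, 0, 0]}}

```text
time: 3.6
tool_pos: [0.5606, -0.0488, 0.1373]
ee_rot: [-1.073, 1.404, -1.401]
wrist_force: [-0.1, -0.3, -0.7]
gripper_width: 0.0001
```

```bash
python3 - <<'E'
from h import *
st();s=imaging.get_image("side");st()
p=np.array(readout.state()["tool_pos"]);print((proj(s,[p,p-[0,0,.022]])-[285,135])*[11,10])
save("b3",cv2.resize(s["color"][135:195,285:355],None,fx=11,fy=10,interpolation=cv2.INTER_CUBIC))
E
```

```text
t 3.60 slicer xy [-0.082   0.0197] z 0.1373 tip z 0.1153 toolz yaw-err deg 0.02 tilt [ 0.001 -1.    -0.002] F sl [-0.  -0.4] -0.7 w 0.000
t 3.65 slicer xy [-0.0817  0.0196] z 0.1377 tip z 0.1157 toolz yaw-err deg 0.00 tilt [ 0.    -1.    -0.002] F sl [ 0.6 -0.1] 0.3 w 0.000
[[344.12229731 325.60897354]
 [344.12970012 384.35473756]]
```

View pics/b3.png

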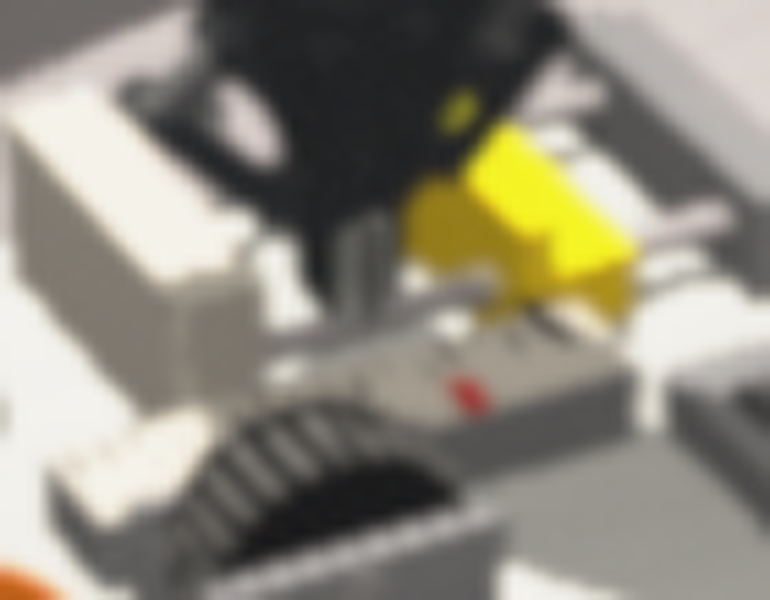

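{"name": "carry_out", "arguments": {"jaw": [1, 1, 1, 1], "slide": [[0, 0.003, 0], [0, 0.003, 0], [0, 0.003, 0], [0, 0, 0]], "spin": [0, 0, 0, 0]}}

```text
time: 4.15
tool_pos: [0.5613, -0.0491, 0.1292]
ee_rot: [-1.072, 1.403, -1.403]
wrist_force: [0.3, 0.2, 1.1]
gripper_width: 0.0001
```

```bash
python3 -c "from h import *;st()"
```

```text
t 4.15 slicer xy [-0.0813  0.0196] z 0.1292 tip z 0.1072 toolz yaw-err deg -0.02 tilt [ 0.    -1.    -0.001] F sl [0.2 0.3] 1.1 w 0.000
```

```bash
python3 - <<'E'
from h import *
c=imaging.get_image("top");s=imaging.get_image("side");st()
p=np.array(readout.state()["tool_pos"]); ys=np.array([.263,.965,0])
for z in (.04,.06,.08):
  q=[p+ys*a+[0,0,z] for a in(.04,.05)]
  print(z,"top",((proj(c,q)-[300,95])*10).round(0).tolist(),"side",((proj(s,q)-[285,115])*[11,8]).round(0).tolist())
save("a4",cv2.resize(c["color"][95:180,300:370],None,fx=10,fy=7,interpolation=cv2.INTER_CUBIC))
save("b4",cv2.resize(s["color"][115:190,285:355],None,fx=11,fy=8,interpolation=cv2.INTER_CUBIC))
print((proj(s,[p,p-[0,0,.022]])-[285,115])*[11,8])
E
```

```text
t 4.25 slicer xy [-0.0811  0.0197] z 0.1295 tip z 0.1075 toolz yaw-err deg -0.02 tilt [-0. -1. -0.] F sl [0.1 0.3] -0.4 w -0.000
0.04 top [[228.0, 635.0], [195.0, 626.0]] side [[208.0, 381.0], [174.0, 388.0]]
0.06 top [[229.0, 616.0], [195.0, 607.0]] side [[207.0, 336.0], [173.0, 344.0]]
0.08 top [[229.0, 596.0], [194.0, 588.0]] side [[206.0, 290.0], [171.0, 298.0]]
[[342.80550176 437.35182527]
 [342.82620923 484.02927336]]
```

View pics/a4.png

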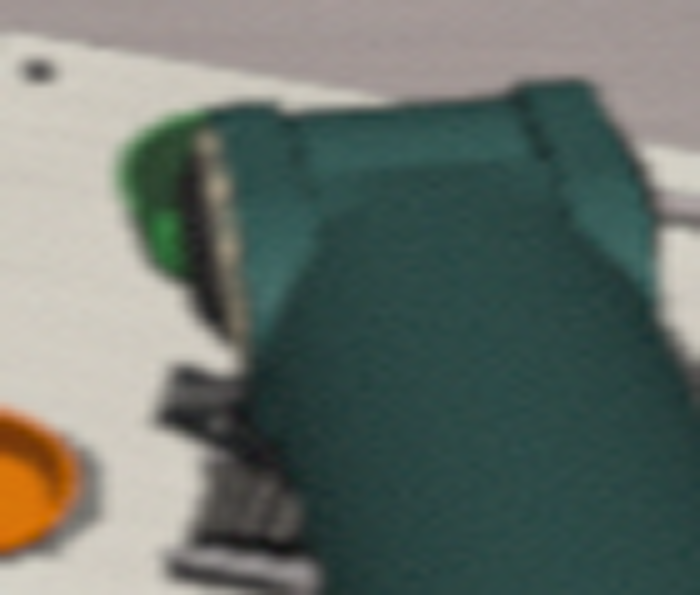

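View pics/b4.png

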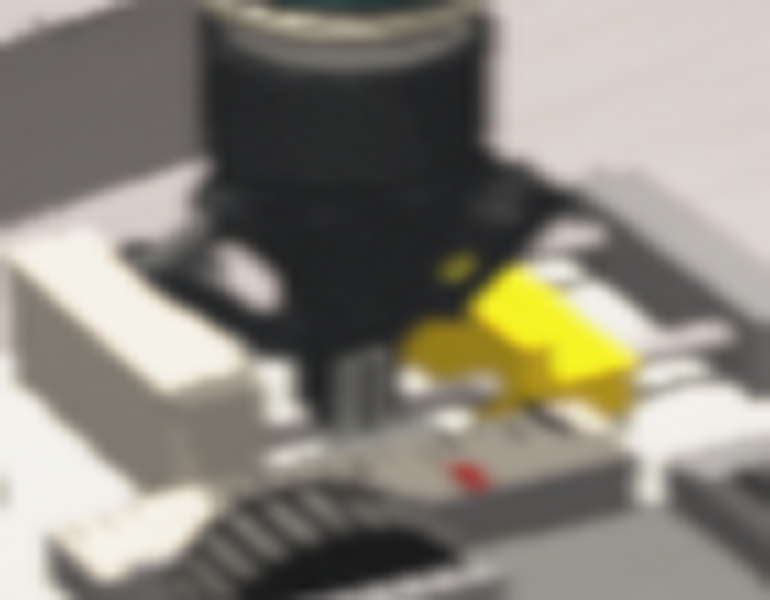

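```bash
python3 - <<'E'
from h import *; import pickle
s=pickle.load(open("side0.pkl","rb"));c=pickle.load(open("top0.pkl","rb"))
def tri(a,b):
    o1,v1=ray(c,[a]);o2,v2=ray(s,[b]);v1=v1[0];v2=v2[0]
    A=np.c_[v1,-v2];t=np.linalg.lstsq(A,o2-o1,rcond=None)[0]
    return (o1+v1*t[0]+o2+v2*t[1])/2,np.linalg.norm(o1+v1*t[0]-o2-v2*t[1])
d=np.load("fr.npz");th=float(d["th"]);Rm=np.array([[np.cos(th),-np.sin(th)],[np.sin(th),np.cos(th)]])
for a,b in [((320,150.7),(299.5,146.9)),((317,153.5),(297,147.5)),((317.5,149),(297.5,146.5))]:
    P,e=tri(a,b);print(P,e,"slicer",(P[:2]-d["ctr"])@Rm)
print("vis tip at z: ",[(z,((plane(s,[[285+360/11,115+430/8]],z)[0,:2]-d["ctr"])@Rm).round(3)) for z in(.1,.11,.12,.13,.14)])
E
```

```text
[ 0.57945216 -0.00213385  0.22465302] 0.001082639950890677 slicer [-0.07613293  0.06966679]
[0.57271925 0.00846668 0.23002018] 0.008112826294457495 slicer [-0.0854168   0.07812333]
[0.58256383 0.0040285  0.22772254] 0.0011954842214046677 slicer [-0.07475154  0.07643059]
vis tip at z:  [(0.1, array([-0.045, -0.005])), (0.11, array([-0.057,  0.002])), (0.12, array([-0.068,  0.008])), (0.13, array([-0.08 ,  0.014])), (0.14, array([-0.091,  0.02 ]))]
```

Triangulating the knuckle confirms the tool's xy. The shut tips look about 20 mm higher than the nominal 22 mm would put them, so I'll lower in steps and find contact by force.

{"name": "carry_out", "arguments": {"jaw": [1, 1, 1, 1, 1, 1], "slide": [[0, 0.003, -0.003], [0, 0.003, 0], [0, 0.003, 0], [0, 0.003, 0], [0, 0, 0], [0, 0, 0]], "spin": [0, 0, 0, 0, 0, 0]}}

```text
time: 5.0
tool_pos: [0.5587, -0.0482, 0.1175]
ee_rot: [-1.071, 1.403, -1.403]
wrist_force: [0.4, -0.2, -0.3]
gripper_width: 0.0
```

```bash
python3 -c "from h import *;st()"
```

```text
t 5.00 slicer xy [-0.084   0.0197] z 0.1175 tip z 0.0955 toolz yaw-err deg -0.01 tilt [ 0. -1.  0.] F sl [ 0.4 -0.1] -0.3 w 0.000
```

{"name": "carry_out", "arguments": {"jaw": [1, 1, 1, 1], "slide": [[0, 0.003, 0], [0, 0.002, 0], [0, 0, 0], [0, 0, 0]], "spin": [0, 0, 0, 0]}}

```text
time: 5.5
tool_pos: [0.5586, -0.0482, 0.1125]
ee_rot: [-1.071, 1.403, -1.403]
wrist_force: [-0.4, 0.5, -0.4]
gripper_width: 0.0
```

{"name": "carry_out", "arguments": {"jaw": [1, 1, 1], "slide": [[0, 0.002, 0], [0, 0, 0], [0, 0, 0]], "spin": [0, 0, 0]}}

```text
time: 5.88
tool_pos: [0.5586, -0.0482, 0.1105]
ee_rot: [-1.071, 1.403, -1.403]
wrist_force: [0.6, -0.2, 0.2]
gripper_width: 0.0001
```

```bash
python3 - <<'E'
from h import *
s=imaging.get_image("side");st()
save("b5",cv2.resize(s["color"][115:190,285:355],None,fx=11,fy=8,interpolation=cv2.INTER_CUBIC))
E
```

```text
t 5.92 slicer xy [-0.0841  0.0197] z 0.1105 tip z 0.0885 toolz yaw-err deg -0.01 tilt [ 0. -1.  0.] F sl [-0.2  0.8] -0.5 w -0.000
```

View pics/b5.png

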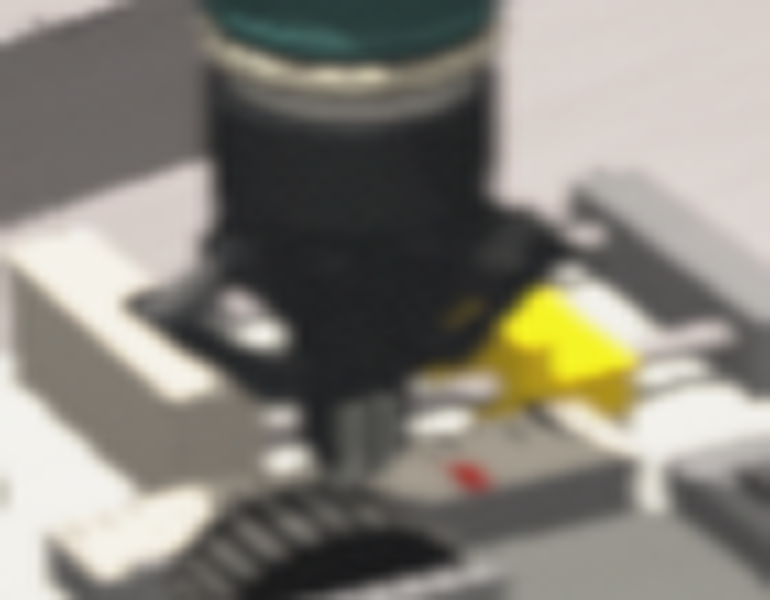

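{"name": "carry_out", "arguments": {"jaw": [1, 1, 1], "slide": [[0, 0.002, 0], [0, 0, 0], [0, 0, 0]], "spin": [0, 0, 0]}}

```text
time: 6.3
tool_pos: [0.5586, -0.0482, 0.1084]
ee_rot: [-1.071, 1.403, -1.403]
wrist_force: [0.5, 0.7, -0.1]
gripper_width: -0.0003
```

{"name": "carry_out", "arguments": {"jaw": [1, 1, 1], "slide": [[0, 0.0015, 0], [0, 0, 0], [0, 0, 0]], "spin": [0, 0, 0]}}

```text
time: 6.68
tool_pos: [0.5586, -0.0482, 0.1069]
ee_rot: [-1.071, 1.403, -1.403]
wrist_force: [0.0, -0.7, -0.1]
gripper_width: 0.0001
```

```bash
python3 - <<'E'
from h import *
st();s=imaging.get_image("side")
p=np.array(readout.state()["tool_pos"]);
d=np.load("fr.npz");th=float(d["th"]);Rm=np.array([[np.cos(th),-np.sin(th)],[np.sin(th),np.cos(th)]])
W=lambda x,y,z: np.r_[Rm@[x,y]+d["ctr"],z]
print((proj(s,[p,p-[0,0,.022],W(-.084,.02,.108),W(-.067,.03,.109),W(-.102,.03,.109)])-[285,115])*[11,8])
E
```

```text
t 6.67 slicer xy [-0.0841  0.0197] z 0.1069 tip z 0.0849 toolz yaw-err deg -0.01 tilt [ 0. -1. -0.] F sl [ 0.2 -0.7] -0.1 w 0.000
[[347.95373164 489.40273788]
 [347.93255451 535.25490653]
 [346.8095373  487.36203164]
 [285.51379227 468.16903034]
 [344.98546215 519.5519045 ]]
```

```bash
python3 - <<'E'
from h import *
s=imaging.get_image("side")
save("b6",cv2.resize(s["color"][150:195,290:345],None,fx=14,fy=13,interpolation=cv2.INTER_LANCZOS4))
E
```

```text
(no output)
```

View pics/b6.png

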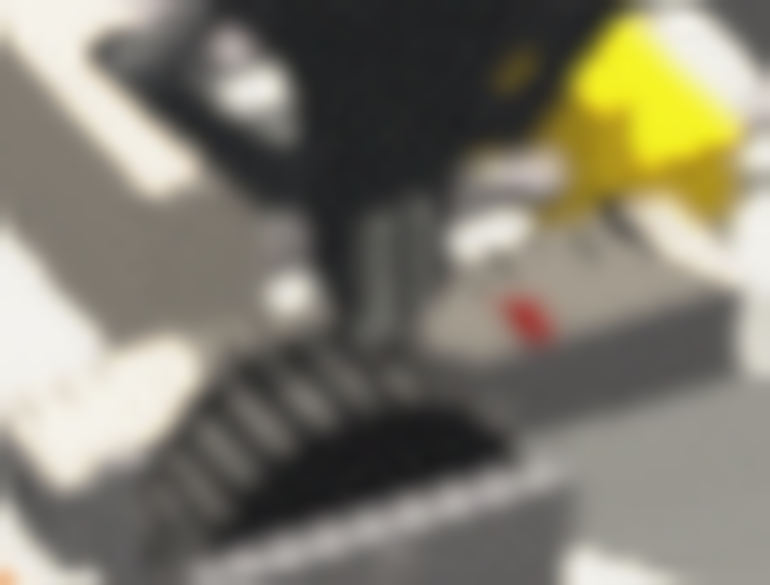

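{"name": "carry_out", "arguments": {"jaw": [1, 1, 1], "slide": [[0, 0.0015, 0], [0, 0, 0], [0, 0, 0]], "spin": [0, 0, 0]}}

```text
time: 7.15
tool_pos: [0.5586, -0.0482, 0.1054]
ee_rot: [-1.071, 1.403, -1.403]
wrist_force: [0.3, 0.1, -0.0]
gripper_width: -0.0001
```

{"name": "carry_out", "arguments": {"jaw": [1, 1, 1], "slide": [[0, 0.0015, 0], [0, 0, 0], [0, 0, 0]], "spin": [0, 0, 0]}}

```text
time: 7.52
tool_pos: [0.5586, -0.0482, 0.1039]
ee_rot: [-1.071, 1.403, -1.403]
wrist_force: [0.2, -0.2, 1.1]
gripper_width: -0.0001
```

{"name": "carry_out", "arguments": {"jaw": [1, 1, 1], "slide": [[0, 0.001, 0], [0, 0, 0], [0, 0, 0]], "spin": [0, 0, 0]}}

```text
time: 7.9
tool_pos: [0.5586, -0.0483, 0.1029]
ee_rot: [-1.071, 1.403, -1.403]
wrist_force: [-0.6, -0.3, -0.7]
gripper_width: -0.0001
```

{"name": "carry_out", "arguments": {"jaw": [1, 1, 1], "slide": [[0, 0.0015, 0], [0, 0, 0], [0, 0, 0]], "spin": [0, 0, 0]}}

```text
time: 8.28
tool_pos: [0.5586, -0.0482, 0.1014]
ee_rot: [-1.071, 1.403, -1.403]
wrist_force: [0.9, -0.3, 0.5]
gripper_width: 0.0
```

{"name": "carry_out", "arguments": {"jaw": [1, 1, 1], "slide": [[0, 0.0015, 0], [0, 0, 0], [0, 0, 0]], "spin": [0, 0, 0]}}

```text
time: 8.65
tool_pos: [0.5586, -0.0482, 0.0999]
ee_rot: [-1.071, 1.403, -1.403]
wrist_force: [0.5, -0.1, -0.1]
gripper_width: -0.0002
```

{"name": "carry_out", "arguments": {"jaw": [1, 1, 1], "slide": [[0, 0.0015, 0], [0, 0, 0], [0, 0, 0]], "spin": [0, 0, 0]}}

```text
time: 9.02
tool_pos: [0.5586, -0.0483, 0.0984]
ee_rot: [-1.071, 1.403, -1.403]
wrist_force: [0.3, 0.5, 0.1]
gripper_width: -0.0003
```

```bash
python3 - <<'E'
from h import *
s=imaging.get_image("side");st()
save("b7",cv2.resize(s["color"][150:195,290:345],None,fx=14,fy=13,interpolation=cv2.INTER_LANCZOS4))
E
```

```text
t 9.07 slicer xy [-0.0841  0.0197] z 0.0985 tip z 0.0765 toolz yaw-err deg -0.01 tilt [ 0. -1. -0.] F sl [-0.9 -0. ] -0.1 w 0.000
```

View pics/b7.png

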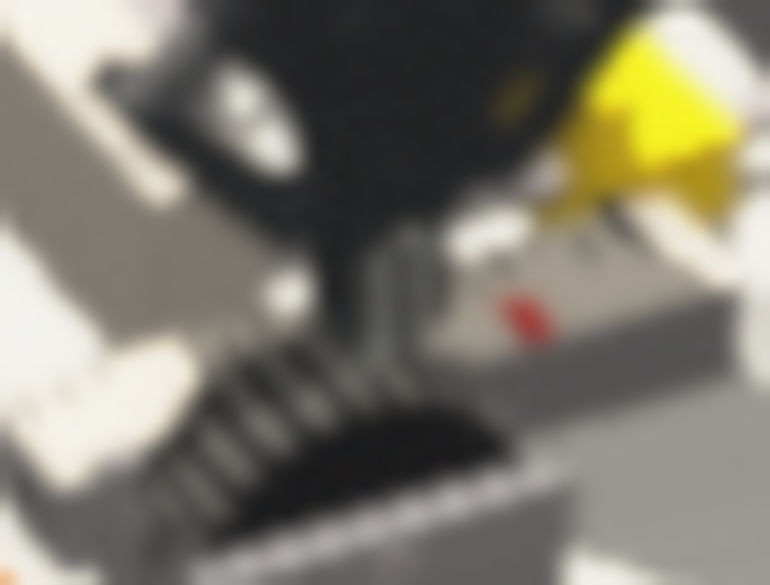

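The visible finger bottom is the near-face edge, which puts the tip close to the crown height. I'll keep lowering until force shows.

{"name": "carry_out", "arguments": {"jaw": [1, 1], "slide": [[0, 0.002, 0], [0, 0, 0]], "spin": [0, 0]}}

```text
time: 9.32
tool_pos: [0.5589, -0.0484, 0.097]
ee_rot: [-1.071, 1.402, -1.403]
wrist_force: [-1.5, -0.4, 3.9]
gripper_width: 0.0001
```

{"name": "carry_out", "arguments": {"jaw": [1, 1], "slide": [[0, 0.002, 0], [0, 0, 0]], "spin": [0, 0]}}

```text
time: 9.57
tool_pos: [0.5587, -0.0493, 0.0964]
ee_rot: [-1.072, 1.402, -1.405]
wrist_force: [-5.7, -1.5, 15.0]
gripper_width: 0.0001
```

{"name": "carry_out", "arguments": {"jaw": [1, 1], "slide": [[0, 0.002, 0], [0, 0, 0]], "spin": [0, 0]}}

```text
time: 9.82
tool_pos: [0.5585, -0.0505, 0.0958]
ee_rot: [-1.073, 1.402, -1.407]
wrist_force: [-9.6, -4.6, 27.7]
gripper_width: 0.0002
```

{"name": "carry_out", "arguments": {"jaw": [1, 1], "slide": [[0, -0.003, 0], [0, 0, 0]], "spin": [0, 0]}}

```text
time: 10.07
tool_pos: [0.5591, -0.0489, 0.0963]
ee_rot: [-1.071, 1.401, -1.404]
wrist_force: [-1.9, -2.4, 10.1]
gripper_width: -0.0001
```

```bash
python3 - <<'E'
from h import *
s=imaging.get_image("side");c=imaging.get_image("top");st()
save("b8",cv2.resize(s["color"][120:195,280:360],None,fx=10,fy=8,interpolation=cv2.INTER_LANCZOS4))
save("a8",cv2.resize(c["color"][95:215,265:425],None,fx=5,fy=5,interpolation=cv2.INTER_LANCZOS4))
E
```

```text
t 10.18 slicer xy [-0.0835  0.0191] z 0.0963 tip z 0.0743 toolz yaw-err deg -0.03 tilt [ 0.001 -1.     0.001] F sl [-2.7 -2.4] 10.2 w -0.001
```

View pics/b8.png

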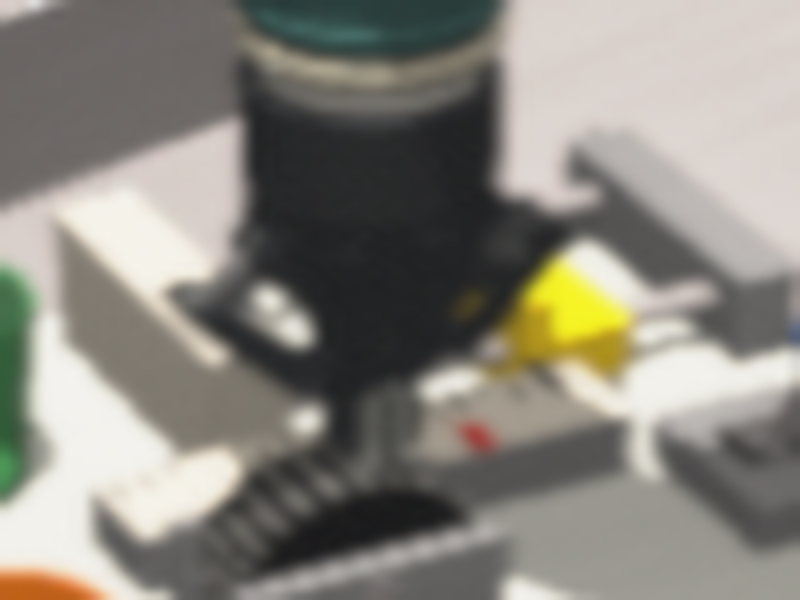

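View pics/a8.png

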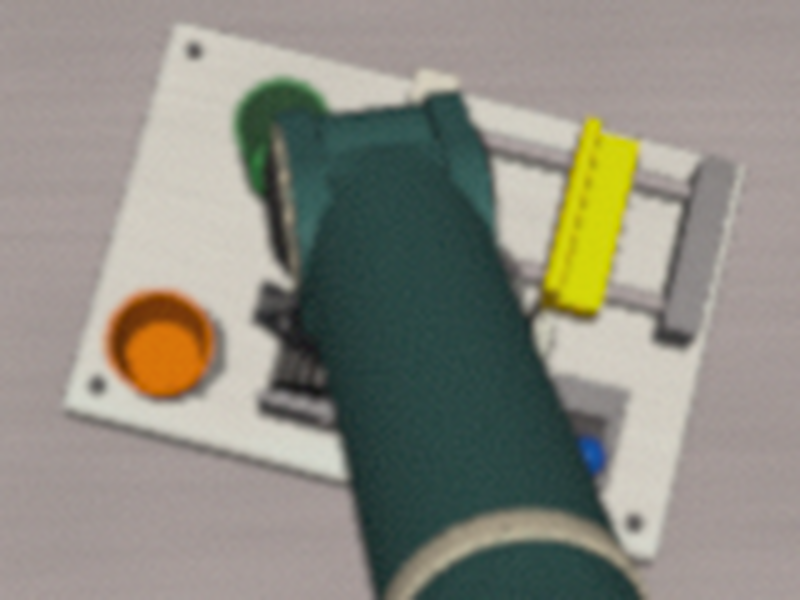

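The tip is on the wheel at (390,475) with 10 N on it. I'll start a stroke towards slicer +y, which is tool -x.

{"name": "carry_out", "arguments": {"jaw": [1, 1, 1, 1], "slide": [[-0.004, 0, 0], [-0.004, 0, 0], [-0.004, 0, 0], [0, 0, 0]], "spin": [0, 0, 0, 0]}}

```text
time: 10.68
tool_pos: [0.5627, -0.0361, 0.0979]
ee_rot: [-1.07, 1.401, -1.403]
wrist_force: [-6.2, -0.0, 21.4]
gripper_width: -0.0004
```

```bash
cat >> h.py <<'E'
def yel(n="top"):
    c=imaging.get_image(n); h=cv2.cvtColor(c["color"],cv2.COLOR_RGB2HSV); m=((h[...,0]>22)&(h[...,0]<35)&(h[...,1]>130)).astype(np.uint8); m[:90]=0;m[215:]=0
    d=np.load("fr.npz");th=float(d["th"]);Rm=np.array([[np.cos(th),-np.sin(th)],[np.sin(th),np.cos(th)]])
    ys,xs=np.nonzero(m); P=plane(c,np.c_[xs,ys],.1); L=(P[:,:2]-d["ctr"])@Rm
    b=L[(L[:,0]>.06)&(L[:,0]<.11)]
    print("fence y: med %.4f min %.4f max %.4f n %d"%(np.median(b[:,1]),*np.percentile(b[:,1],[3,97]),len(b))); return c
E
python3 - <<'E'
from h import *
st();yel()
import pickle; c0=pickle.load(open("top0.pkl","rb")); imaging.get_image=lambda n:c0; yel()
E
```

```text
t 10.68 slicer xy [-0.0833  0.0325] z 0.0979 tip z 0.0759 toolz yaw-err deg 0.02 tilt [-0.    -1.     0.002] F sl [-5.9 -1.7] 21.4 w -0.000
fence y: med -0.0959 min -0.1143 max -0.0783 n 174
fence y: med -0.1002 min -0.1186 max -0.0823 n 174
```

{"name": "carry_out", "arguments": {"jaw": [1, 1, 1, 1, 1, 1, 1, 1, 1, 1], "slide": [[-0.0045, -0.001, 0], [-0.0045, 0.001, 0], [-0.0045, 0.0015, 0], [0, 0, 0], [0, -0.008, 0], [0.016, -0.004, 0], [0.016, 0, 0], [0, 0.007, 0], [0, 0.003, 0], [0, 0, 0]], "spin": [0, 0, 0, 0, 0, 0, 0, 0, 0, 0]}}

```text
time: 11.98
tool_pos: [0.5564, -0.0551, 0.0958]
ee_rot: [-1.073, 1.403, -1.403]
wrist_force: [-1.5, -2.8, 3.3]
gripper_width: -0.0001
```

```bash
python3 -c "
from h import *
st();yel()"
```

```text
t 11.97 slicer xy [-0.0844  0.0125] z 0.0958 tip z 0.0738 toolz yaw-err deg -0.02 tilt [ 0.001 -1.    -0.001] F sl [-0.7 -3.1] 3.3 w -0.000
fence y: med -0.0897 min -0.1080 max -0.0722 n 173
```

{"name": "carry_out", "arguments": {"jaw": [1, 1, 1, 1, 1, 1, 1, 1, 1], "slide": [[0, 0.0018, 0], [-0.005, -0.001, 0], [-0.005, -0.0012, 0], [-0.005, -0.0006, 0], [-0.005, 0, 0], [-0.005, 0.0006, 0], [-0.005, 0.0012, 0], [-0.0035, 0.0012, 0], [0, 0, 0]], "spin": [0, 0, 0, 0, 0, 0, 0, 0, 0]}}

```text
time: 13.15
tool_pos: [0.5666, -0.02, 0.0947]
ee_rot: [-1.07, 1.401, -1.4]
wrist_force: [0.2, 2.4, 6.6]
gripper_width: 0.0001
```

{"name": "carry_out", "arguments": {"jaw": [1, 1, 1, 1, 1, 1, 1], "slide": [[0, -0.008, 0], [0.016, -0.004, 0], [0.0175, 0, 0], [0, 0.007, 0], [0, 0.003, 0], [0, 0.0015, 0], [0, 0, 0]], "spin": [0, 0, 0, 0, 0, 0, 0]}}

```text
time: 14.02
tool_pos: [0.5565, -0.0556, 0.0957]
ee_rot: [-1.074, 1.403, -1.404]
wrist_force: [-6.1, -3.1, 16.0]
gripper_width: 0.0001
```

```bash
python3 -c "
from h import *
st();yel()"
```

```text
t 14.03 slicer xy [-0.0843  0.0121] z 0.0957 tip z 0.0737 toolz yaw-err deg -0.03 tilt [ 0.002 -1.    -0.001] F sl [-5.1 -4.6] 16.0 w 0.000
fence y: med -0.0761 min -0.0943 max -0.0585 n 172
```

{"name": "carry_out", "arguments": {"jaw": [1, 1, 1, 1, 1, 1, 1, 1], "slide": [[-0.005, -0.0018, 0], [-0.005, -0.0012, 0], [-0.005, -0.0006, 0], [-0.005, 0, 0], [-0.005, 0.0006, 0], [-0.003, 0.0008, 0], [0, 0, 0], [0, -0.012, 0]], "spin": [0, 0, 0, 0, 0, 0, 0, 0]}}

```text
time: 15.08
tool_pos: [0.5637, -0.0265, 0.1081]
ee_rot: [-1.073, 1.404, -1.401]
wrist_force: [1.0, -0.5, 1.0]
gripper_width: 0.0002
```

```bash
python3 -c "
from h import *
st();c=yel();s=imaging.get_image('side')
save('a9',cv2.resize(c['color'][145:185,340:390],None,fx=15,fy=13,interpolation=cv2.INTER_CUBIC))
save('b9',cv2.resize(s['color'][155:190,305:355],None,fx=15,fy=15,interpolation=cv2.INTER_CUBIC))
"
```

```text
t 15.07 slicer xy [-0.0849  0.042 ] z 0.1081 tip z 0.0861 toolz yaw-err deg 0.05 tilt [-0.    -1.    -0.002] F sl [ 1.1 -0.2] 1.0 w 0.000
fence y: med -0.0646 min -0.0829 max -0.0470 n 171
```

View pics/b9.png

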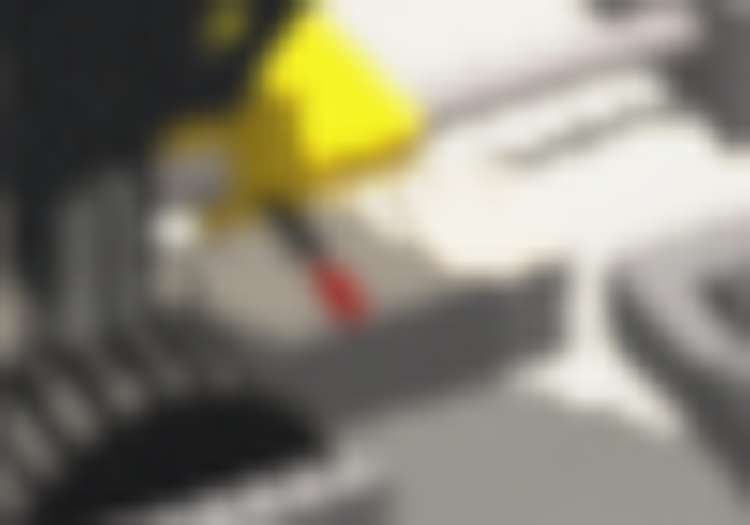

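View pics/a9.png

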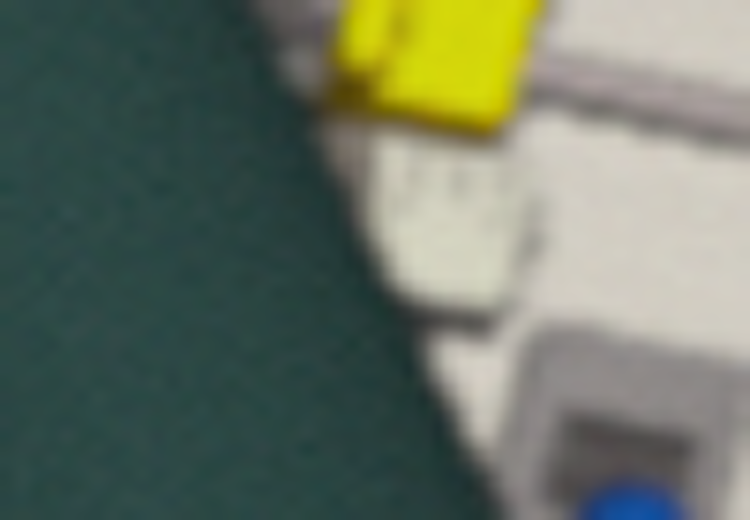

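```bash
cat >> h.py <<'E'
def pm(n="side"):
    c=imaging.get_image(n); im=c["color"]; h=cv2.cvtColor(im,cv2.COLOR_RGB2HSV).astype(int)
    d=np.load("fr.npz");th=float(d["th"]);Rm=np.array([[np.cos(th),-np.sin(th)],[np.sin(th),np.cos(th)]])
    loc=lambda px,z:(plane(c,px,z)[:,:2]-d["ctr"])@Rm
    r=((h[...,0]<8)|(h[...,0]>170))&(h[...,1]>60); r[:150]=0;r[190:]=0;r[:,:315]=0;r[:,370:]=0
    ys,xs=np.nonzero(r); w=h[ys,xs,1]-50.
    mk=np.average(loc(np.c_[xs,ys],.063),axis=0,weights=w); print(n,"mark",mk.round(4),len(xs))
    g=cv2.cvtColor(im,cv2.COLOR_RGB2GRAY).astype(float)
    # sample a slicer grid on z=.064: for each x, darkness centroid in y about the mark
    yy=np.arange(mk[1]-.012,mk[1]+.0121,.0005)
    for x in np.arange(mk[0]+.004,mk[0]+.030,.002):
        P=np.c_[np.c_[np.full(len(yy),x),yy]@Rm.T+d["ctr"],np.full(len(yy),.064)]
        q=proj(c,P).astype(np.float32); v=cv2.remap(g.astype(np.float32),q[:,0].copy(),q[:,1].copy(),cv2.INTER_LINEAR).ravel()
        b=np.median(v); k=np.argmin(v); ww=np.clip(b-15-v,0,None); ww[abs(np.arange(len(yy))-k)>8]=0
        print("x %.3f min %d med %d y-mark %.4f (at min %.4f)"%(x,v.min(),b,(np.sum(ww*yy)/max(ww.sum(),1e-9)-mk[1]),yy[k]-mk[1]))
E
python3 -c "
from h import *
pm()"
```

```text
side mark [-0.0399 -0.0409] 16
x -0.036 min 101 med 138 y-mark 0.0003 (at min 0.0005)
x -0.034 min 101 med 139 y-mark 0.0002 (at min 0.0010)
x -0.032 min 100 med 139 y-mark 0.0001 (at min 0.0000)
x -0.030 min 99 med 137 y-mark -0.0001 (at min -0.0010)
x -0.028 min 97 med 136 y-mark -0.0001 (at min 0.0000)
x -0.026 min 89 med 132 y-mark -0.0003 (at min 0.0000)
x -0.024 min 83 med 131 y-mark -0.0005 (at min -0.0010)
x -0.022 min 84 med 129 y-mark -0.0009 (at min -0.0020)
x -0.020 min 82 med 128 y-mark -0.0009 (at min -0.0005)
x -0.018 min 76 med 128 y-mark -0.0010 (at min -0.0005)
x -0.016 min 75 med 124 y-mark -0.0013 (at min -0.0015)
x -0.014 min 74 med 121 y-mark -0.0017 (at min -0.0025)
x -0.012 min 77 med 117 y-mark -0.0014 (at min -0.0005)
```

{"name": "carry_out", "arguments": {"jaw": [1, 1, 1, 1, 1, 1], "slide": [[0, -0.06, 0], [0.043, 0, -0.0175], [0.043, 0, -0.0175], [0.043, 0, -0.0175], [0.043, 0, -0.0175], [0, 0, 0]], "spin": [0, 0, 0, 0, 0, 0]}}

```text
time: 15.98
tool_pos: [0.449, -0.1782, 0.1683]
ee_rot: [-1.07, 1.408, -1.408]
wrist_force: [0.9, 1.1, -0.2]
gripper_width: -0.0001
```

```bash
python3 -c "
from h import *
st();c=yel();s=imaging.get_image('side');pm();pm('top')
save('a10',cv2.resize(c['color'][90:215,265:425],None,fx=4.8,fy=4.8,interpolation=cv2.INTER_CUBIC))
save('b10',cv2.resize(s['color'][155:190,305:355],None,fx=15,fy=15,interpolation=cv2.INTER_CUBIC))
"
```

```text
t 15.97 slicer xy [-0.1557 -0.1345] z 0.1683 tip z 0.1463 toolz yaw-err deg -0.40 tilt [ 0.001 -1.    -0.001] F sl [0.6 1.3] -0.2 w -0.000
fence y: med -0.0646 min -0.0828 max -0.0470 n 170
side mark [-0.0411 -0.0407] 13
x -0.037 min 160 med 221 y-mark 0.0001 (at min 0.0000)
x -0.035 min 159 med 221 y-mark 0.0002 (at min 0.0010)
x -0.033 min 160 med 223 y-mark -0.0001 (at min 0.0000)
x -0.031 min 161 med 223 y-mark -0.0002 (at min -0.0010)
x -0.029 min 160 med 221 y-mark -0.0001 (at min 0.0000)
x -0.027 min 147 med 218 y-mark -0.0001 (at min 0.0005)
x -0.025 min 131 med 215 y-mark -0.0004 (at min -0.0005)
x -0.023 min 129 med 213 y-mark -0.0008 (at min -0.0015)
x -0.021 min 130 med 213 y-mark -0.0007 (at min -0.0005)
x -0.019 min 119 med 205 y-mark -0.0010 (at min -0.0005)
x -0.017 min 112 med 201 y-mark -0.0015 (at min -0.0015)
x -0.015 min 109 med 193 y-mark -0.0020 (at min -0.0025)
x -0.013 min 107 med 176 y-mark -0.0023 (at min -0.0030)
top mark [-0.0362 -0.0443] 19
x -0.032 min 115 med 184 y-mark -0.0001 (at min 0.0000)
x -0.030 min 119 med 185 y-mark -0.0000 (at min 0.0005)
x -0.028 min 127 med 185 y-mark -0.0004 (at min -0.0005)
x -0.026 min 129 med 188 y-mark -0.0010 (at min -0.0015)
x -0.024 min 129 med 188 y-mark -0.0012 (at min -0.0010)
x -0.022 min 126 med 185 y-mark -0.0014 (at min -0.0010)
x -0.020 min 119 med 180 y-mark -0.0010 (at min -0.0005)
x -0.018 min 112 med 176 y-mark -0.0006 (at min 0.0000)
x -0.016 min 110 med 172 y-mark -0.0005 (at min 0.0005)
x -0.014 min 102 med 170 y-mark -0.0011 (at min -0.0020)
x -0.012 min 97 med 170 y-mark -0.0009 (at min -0.0015)
x -0.010 min 95 med 174 y-mark -0.0007 (at min -0.0010)
x -0.008 min 100 med 169 y-mark -0.0010 (at min -0.0005)
```

View pics/a10.png

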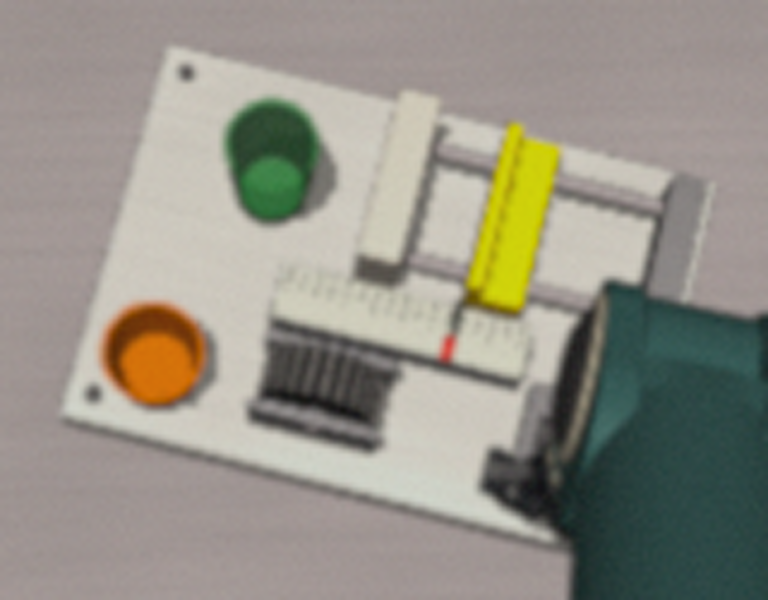

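View pics/b10.png

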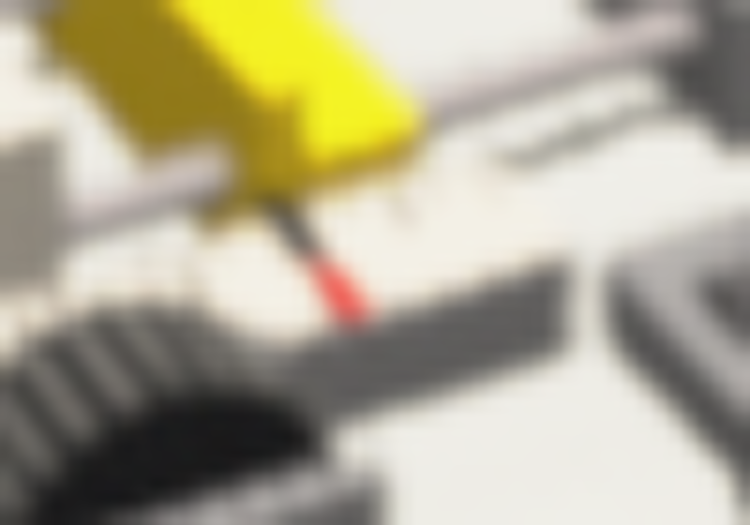

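Both views put the pointer about 1 mm short of the mark centre (tolerance 4 mm), with the lever still unlocked. Next is the lever: lower behind the ball, then push towards slicer +x (tool +z).

{"name": "carry_out", "arguments": {"jaw": [1, 1, 1], "slide": [[0, 0.032, 0], [0, 0.032, 0], [0, 0, 0]], "spin": [0, 0, 0]}}

```text
time: 16.55
tool_pos: [0.4504, -0.1732, 0.1028]
ee_rot: [-1.075, 1.405, -1.397]
wrist_force: [0.5, 0.2, 0.0]
gripper_width: 0.0002
```

```bash
python3 -c "
from h import *
st();s=imaging.get_image('side');c=imaging.get_image('top')
save('b11',cv2.resize(s['color'][120:200,310:410],None,fx=8,fy=7.5,interpolation=cv2.INTER_CUBIC))
"
```

```text
t 16.55 slicer xy [-0.1556 -0.1293] z 0.1028 tip z 0.0808 toolz yaw-err deg 0.13 tilt [-0.001 -1.    -0.005] F sl [0.4 0.4] 0.0 w 0.000
```

View pics/b11.png

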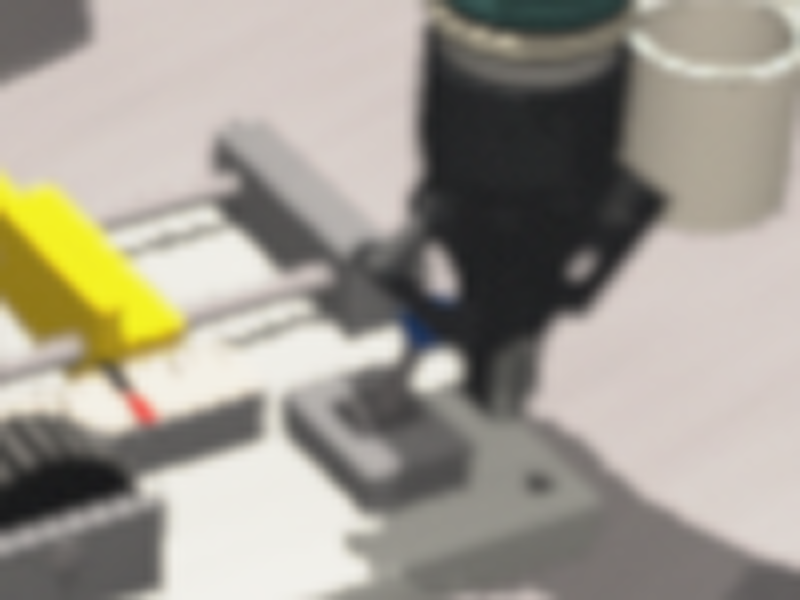

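{"name": "carry_out", "arguments": {"jaw": [1, 1, 1, 1, 1, 1], "slide": [[0, 0, 0.01], [0, 0, 0.01], [0, 0, 0.01], [0, 0, 0.01], [0, 0, 0.01], [0, 0, 0]], "spin": [0, 0, 0, 0, 0, 0]}}

```text
time: 17.4
tool_pos: [0.5007, -0.1884, 0.1046]
ee_rot: [-1.071, 1.402, -1.403]
wrist_force: [0.1, -0.3, 0.0]
gripper_width: -0.0002
```

```bash
python3 -c "
from h import *
st();s=imaging.get_image('side');c=imaging.get_image('top')
save('b12',cv2.resize(s['color'][120:200,310:410],None,fx=8,fy=7.5,interpolation=cv2.INTER_CUBIC))
"
```

```text
t 17.40 slicer xy [-0.1031 -0.1308] z 0.1046 tip z 0.0826 toolz yaw-err deg -0.01 tilt [-0.    -1.     0.001] F sl [ 0.2 -0.3] 0.0 w -0.000
```

View pics/b12.png

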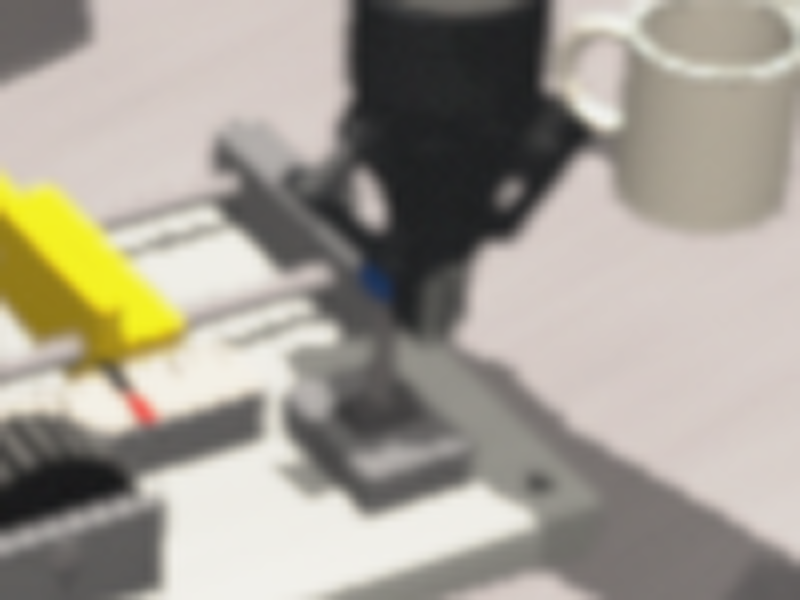

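The lever is tipping: the rod now stands upright with the ball at (378,280). I'll keep pushing.

{"name": "carry_out", "arguments": {"jaw": [1, 1, 1, 1, 1, 1], "slide": [[0, 0, 0.01], [0, 0, 0.01], [0, 0, 0.01], [0, 0, 0.008], [0, 0, 0.004], [0, 0, 0]], "spin": [0, 0, 0, 0, 0, 0]}}

```text
time: 18.25
tool_pos: [0.5406, -0.1993, 0.1046]
ee_rot: [-1.071, 1.402, -1.403]
wrist_force: [-1.1, 0.3, 1.2]
gripper_width: -0.0003
```

```bash
python3 -c "
from h import *
st();s=imaging.get_image('side');c=imaging.get_image('top')
save('b13',cv2.resize(s['color'][120:200,310:410],None,fx=8,fy=7.5,interpolation=cv2.INTER_CUBIC))
"
```

```text
t 18.25 slicer xy [-0.0618 -0.1307] z 0.1046 tip z 0.0826 toolz yaw-err deg -0.01 tilt [-0. -1.  0.] F sl [-1.1  0. ] 1.2 w -0.000
```

View pics/b13.png

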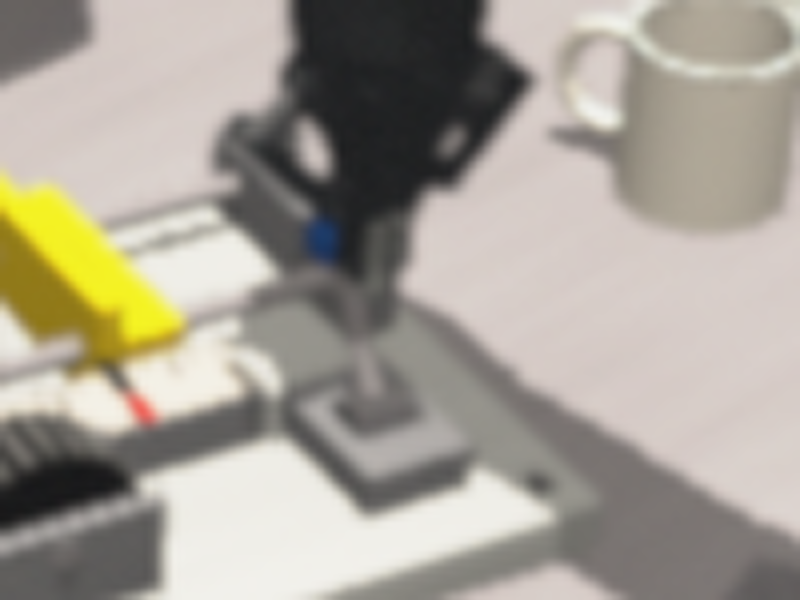

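Not at the stop yet, since the force is still low. I'll push a few more millimetres until it rises.

{"name": "carry_out", "arguments": {"jaw": [1, 1, 1, 1], "slide": [[0, 0, 0.003], [0, 0, 0.002], [0, 0, 0], [0, 0, 0]], "spin": [0, 0, 0, 0]}}

```text
time: 18.85
tool_pos: [0.5427, -0.1999, 0.1044]
ee_rot: [-1.075, 1.407, -1.4]
wrist_force: [-7.2, 1.2, 4.1]
gripper_width: -0.0002
```

{"name": "carry_out", "arguments": {"jaw": [1, 1, 1, 1], "slide": [[0, 0, 0.002], [0, 0, 0.002], [0, 0, 0], [0, 0, 0]], "spin": [0, 0, 0, 0]}}

```text
time: 19.35
tool_pos: [0.5429, -0.1999, 0.104]
ee_rot: [-1.08, 1.414, -1.395]
wrist_force: [-15.8, 4.6, 12.1]
gripper_width: 0.0001
```

```bash
python3 -c "
from h import *
st()
s=imaging.get_image('side');save('b14',cv2.resize(s['color'][120:200,310:410],None,fx=8,fy=7.5,interpolation=cv2.INTER_CUBIC))"
```

```text
t 19.35 slicer xy [-0.0594 -0.1307] z 0.1040 tip z 0.0820 toolz yaw-err deg -0.02 tilt [ 0.    -1.    -0.014] F sl [-16.4   0.3] 12.1 w 0.000
```

View pics/b14.png

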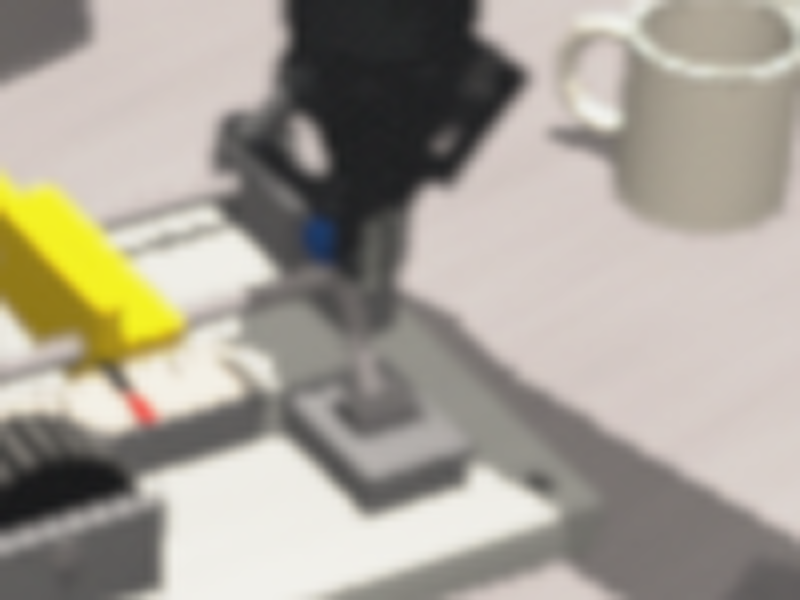

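The force rose to 16 N and motion stopped, so the lever is against its stop. Now I'll back straight off, lift clear and check.

{"name": "carry_out", "arguments": {"jaw": [1, 1, 1, 1, 1, 1, 1, 1], "slide": [[0, 0, -0.01], [0, 0, -0.03], [0, 0, -0.04], [0, -0.03, -0.03], [0, -0.05, -0.02], [0.05, -0.03, 0], [0.05, 0, 0], [0, 0, 0]], "spin": [0, 0, 0, 0, 0, 0, 0, 0]}}

```text
time: 20.4
tool_pos: [0.3963, -0.268, 0.2156]
ee_rot: [-1.067, 1.405, -1.411]
wrist_force: [0.3, 1.2, -0.5]
gripper_width: 0.0001
```

```bash
python3 - <<'E'
from h import *
st();c=yel();pm('side');pm('top')
s=imaging.get_image('side')
d=np.load("fr.npz");th=float(d["th"]);Rm=np.array([[np.cos(th),-np.sin(th)],[np.sin(th),np.cos(th)]])
for n,cc in(("top",c),("side",s)):
    h=cv2.cvtColor(cc["color"],cv2.COLOR_RGB2HSV); m=(h[...,0]>100)&(h[...,0]<130)&(h[...,1]>120); m[:125]=0;m[215:]=0;m[:,:340]=0;m[:,425:]=0
    ys,xs=np.nonzero(m); print(n,"ball",(plane(cc,[[xs.mean(),ys.mean()]],.122)[0,:2]-d["ctr"])@Rm,len(xs))
save('b15',cv2.resize(s['color'][120:220,270:400],None,fx=6,fy=6,interpolation=cv2.INTER_CUBIC))
save('a15',cv2.resize(c['color'][90:215,265:425],None,fx=4.8,fy=4.8,interpolation=cv2.INTER_CUBIC))
E
```

```text
t 20.40 slicer xy [-0.183 -0.235] z 0.2156 tip z 0.1936 toolz yaw-err deg -0.42 tilt [ 0.002 -1.     0.003] F sl [-0.   1.3] -0.5 w 0.000
fence y: med -0.0646 min -0.0829 max -0.0470 n 171
side mark [-0.0412 -0.0405] 12
x -0.037 min 162 med 222 y-mark -0.0002 (at min -0.0010)
x -0.035 min 162 med 223 y-mark -0.0000 (at min 0.0005)
x -0.033 min 162 med 225 y-mark -0.0002 (at min 0.0000)
x -0.031 min 162 med 223 y-mark -0.0003 (at min -0.0010)
x -0.029 min 162 med 222 y-mark -0.0003 (at min -0.0005)
x -0.027 min 151 med 221 y-mark -0.0002 (at min 0.0005)
x -0.025 min 134 med 215 y-mark -0.0006 (at min -0.0005)
x -0.023 min 131 med 216 y-mark -0.0009 (at min -0.0015)
x -0.021 min 132 med 214 y-mark -0.0010 (at min -0.0010)
x -0.019 min 121 med 207 y-mark -0.0011 (at min -0.0005)
x -0.017 min 113 med 201 y-mark -0.0016 (at min -0.0015)
x -0.015 min 112 med 194 y-mark -0.0020 (at min -0.0025)
x -0.013 min 109 med 181 y-mark -0.0026 (at min -0.0035)
top mark [-0.0363 -0.0443] 19
x -0.032 min 115 med 186 y-mark -0.0001 (at min 0.0000)
x -0.030 min 119 med 186 y-mark 0.0000 (at min 0.0005)
x -0.028 min 126 med 187 y-mark -0.0002 (at min 0.0000)
x -0.026 min 131 med 189 y-mark -0.0009 (at min -0.0015)
x -0.024 min 129 med 188 y-mark -0.0011 (at min -0.0010)
x -0.022 min 124 med 187 y-mark -0.0013 (at min -0.0010)
x -0.020 min 119 med 183 y-mark -0.0010 (at min -0.0005)
x -0.018 min 115 med 178 y-mark -0.0006 (at min 0.0000)
x -0.016 min 112 med 174 y-mark -0.0004 (at min 0.0005)
x -0.014 min 104 med 172 y-mark -0.0011 (at min -0.0020)
x -0.012 min 100 med 171 y-mark -0.0009 (at min -0.0015)
x -0.010 min 98 med 175 y-mark -0.0007 (at min -0.0010)
x -0.008 min 99 med 169 y-mark -0.0010 (at min -0.0005)
top ball [-0.0360008 -0.1301511] 37
side ball [-0.03764601 -0.12684678] 35
```

View pics/b15.png

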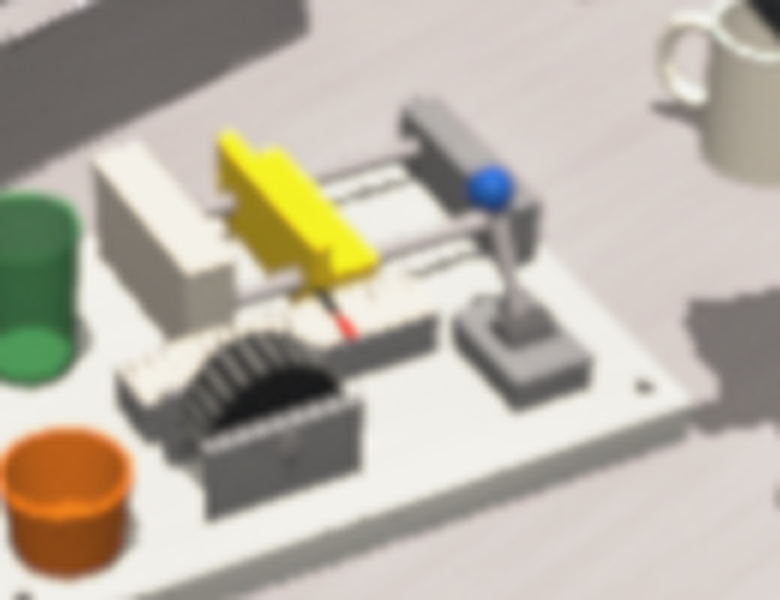

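View pics/a15.png

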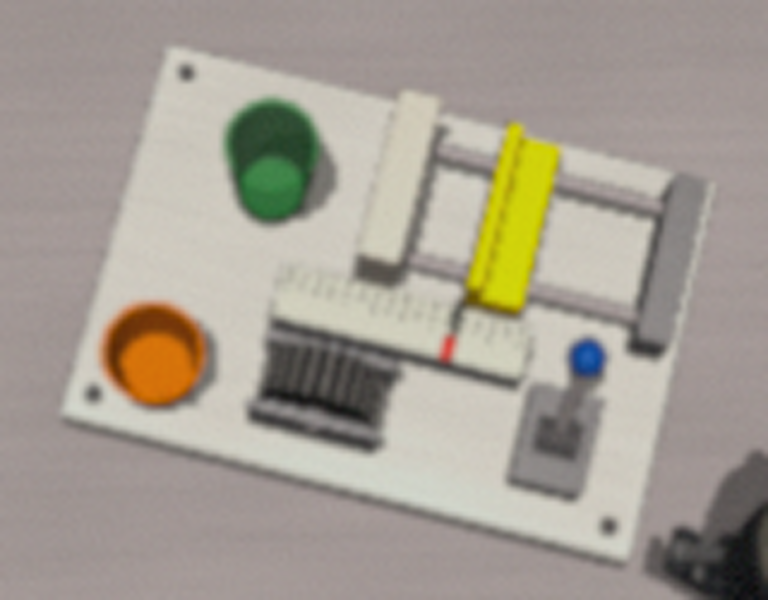

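{"name": "carry_out", "arguments": {"jaw": [1, 1, 1, 1], "slide": [[0, 0, 0], [0, 0, 0], [0, 0, 0], [0, 0, 0]], "spin": [0, 0, 0, 0]}}

```text
time: 21.1
tool_pos: [0.3972, -0.2637, 0.2146]
ee_rot: [-1.071, 1.402, -1.402]
wrist_force: [0.4, -0.7, 0.3]
gripper_width: 0.0002
```

```bash
python3 -c "
from h import *
st();print(workorder.job_done())"
```

```text
t 21.10 slicer xy [-0.1831 -0.2306] z 0.2146 tip z 0.1926 toolz yaw-err deg 0.00 tilt [ 0. -1. -0.] F sl [ 0.6 -0.6] 0.3 w 0.000
the job is handed in; nothing more can be done
None
```

I closed the gap by rolling the thumbwheel with shut fingertips in four strokes. Then I pushed the lock lever over to its stop, backed the arm clear and handed the job in at 21.1 s; no verdict is reported.

**Last checks:**
- **Pointer:** it sits about 1 mm short of the middle of the red mark in both camera views, against a tolerance of 4 mm. The fence reading was the same before and after the lever push.
- **Lever:** the ball is at slicer x -36 to -38 mm, where fully over is -37 mm. The push ended against a firm stop at about 16 N.
- **Clearance:** the arm stood clear, with wrist force at noise level. The tumbler and cup look unmoved in the last pictures; I did not measure the other crockery and the brush.

**What disagreed:**
- **Fingertip height:** the shut fingertips touched the wheel with the TCP about 11 mm below the crown. The stated 22 mm would put it above, so I found the contact height by force.
- **Press force:** while finding contact, the press briefly reached 28 N, and it was above 10 N in parts of the strokes.
- **Camera views:** the two views differed by 3 to 5 mm in absolute position, so I judged the pointer against the mark within each view.

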